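# Rack the tubes by length and hold the unread one up to the barcode reader

### The arm

A 6-joint arm with a two-finger parallel gripper is mounted at the origin on the work surface. World frame = base frame: x ahead of the robot, y to its left, z up, the work surface at z = 0. Lengths are in m, angles in rad, forces in N, time in s.
With the tool pointing down it reaches from about 0.35 to 0.85 m from the base axis. Payload 8.1 kg.
Tool frame: the origin (TCP) lies at the very end of the fingers, on their centre line; the grasp point (between the pads) lies ctrl.grip_depth behind it (ctrl.grip_depth is the distance from the TCP to the grasp point, in m); z points along the fingers, y is the direction in which the jaws open and shut (so a half turn about z gives the same grasp; the last joint's range is limited). The gripper opens to 93 mm and grips with 3 to 60 N. Pads are 15 mm wide; open, the fingers measure 128 mm over their backs; the gripper's body (75 mm by 188 mm) begins 65 mm behind the grasp point.
Start: joints at [-1.19, 0.13, 1.488, -0, 1.523, -0.085], TCP at [0.27, -0.536, 0.219] pointing down, gripper open.
Joint ranges: [-2.96, 2.96], [-0.89, 2.26], [0.02, 2.5], [-1.34, 4.48], [0, 2.73], [-2.66, 2.66]. Speed limits (rad/s): [2.39, 2.39, 2.79, 3.14, 3.14, 3.14].

### API

Orientations are given as a rotation vector (axis times angle).
In Python, from station import get_obs, viewer, hand_in, ctrl gives the robot as it stands.
- The arm moves only by the tool arm_command, never from a script. Its argument "series" is a list of rows, each an object with "turn": the turn, a rotation vector about the tool's x, y, z in degrees, a list of three; "translation": the shift along the tool's x, y, z in m, a list of three; "gripper": the gripper's target within -1 to 1 (shut at 1, half-way at 0, fully open at -1). A call has 1 to 5 rows; each row shifts and turns the pose as measured when the row begins, along the tool's axes as they then stand; what a row does not reach is not made up. A row lasts 1/8 s, in which the tool goes at most 62.5 mm and 10.7 degrees, less where a joint would pass 70% of its speed; a pose out of reach is approached as far as the arm can. A call with a gripper value outside its range is refused whole. The fingers move at their own pace and stop on an object; "grip_force" is the grip in N (left out, the last holds). Time passes only in rows, so rows that do not move let the fingers close. It gives the time, the measured TCP pose, the force and the opening at its end, in the units of the state.
- get_obs(): the state, without advancing time (a new reading comes with each control period).
- viewer.capture(name): name is "scene" or "top"; returns the picture (480x640x3 uint8, red, green, blue); there is no depth.
- viewer.camera_info(name): a dict with "K" (3x3 intrinsics, pixels), "origin" and "rotation" of the camera in the world. Camera axes: x right, y down, z forward; pixel columns grow to the right and rows downward; lengths in m; the calibration is good to about 2 mm. A picture is of the moment at which its call begins. camera_info takes no time and is no camera call.
- hand_in(): hands the job in, once; it reports no verdict.
The state is a dict: "time": time; "joints": joint angles; "qvel": joint speeds; "tau": joint torques, N m; "tcp_pos": TCP position; "tcp_rot": TCP orientation; "wrist_force": force on the tool from outside, world axes, zero at the start; "wrist_torque": the same for the moment, N m; "grip_width": finger opening in m.
Only numpy, scipy, OpenCV 4.12 (cv2) and the standard library are available. Lean on these libraries where they do the work, as an engineer would, in place of code of your own. Each camera call takes 0.05 s, during which the arm holds its last target.

### The job

Clear the three tubes from the white reception rack: put the two purple-capped ones into free holes of the carrier for their length (the short tube in the blue carrier, the long tube in the grey one), lowering each gently right down before you let go. The orange-capped tube has not been registered yet: take it out last and finish still holding it, upright and quite still in the air at window height, 10 cm straight in front of the barcode reader's window, with its label facing the window. Leave the tubes already in the carriers, the slide box and the label roll where they are.

Things in the scene. Friction and masses are not known exactly. Their poses are not given: they have to be found in the camera images.
- short_tube_center (a point): SHORT purple-capped tube, 81 mm tall, to be racked in the blue carrier. Point on its axis half-way up; z runs up to the cap, +x points out through the middle of the label. Clear body 16 mm in diameter, bevelled foot 12 mm wide; the cap, 19 mm in diameter, is the top 20 mm. Weighs 15 to 31 g. White label with black bars half-way up, about 65 degrees either side of +x; the back is bare.
- long_tube_center (a point): LONG purple-capped tube, 106 mm tall, to be racked in the grey carrier. Point on its axis half-way up; z runs up to the cap, +x points out through the middle of the label. Clear body 16 mm in diameter, bevelled foot 12 mm wide; the cap, 19 mm in diameter, is the top 20 mm. Weighs 15 to 31 g. White label with black bars half-way up, about 65 degrees either side of +x; the back is bare.
- unread_tube_center (a point): ORANGE-capped tube, 106 mm tall, the one to be presented. Point on its axis half-way up; z runs up to the cap, +x points out through the middle of the label. Clear body 16 mm in diameter, bevelled foot 12 mm wide; the cap, 19 mm in diameter, is the top 20 mm. Weighs 15 to 31 g. White label with black bars half-way up, about 65 degrees either side of +x; the back is bare.
- short_tube: the same short tube: origin at the centre of its underside, axes as above
- long_tube: the same long tube: origin at the centre of its underside, axes as above
- unread_tube: the same orange-capped tube: origin at the centre of its underside, axes as above
- reception_rack: White fixed test-tube rack, 90 (x) by 170 (y) by 50 mm tall: base 8 mm thick on which the tubes stand, above it a deck (40 to 50 mm high) with six 20 mm holes at x = -21, 21 and y = -50, 0, 50 mm. The tubes stand in (21,-50), (-21,0) and (21,50) in any order, labels within about 80 degrees of world +x (away from the robot). Origin: centre of underside.
- short_row: BLUE fixed carrier for short tubes: block 140 (x) by 30 (y) by 70 mm tall, foot 38 mm wide, finger lug at the -x end. Five 19 mm holes along x at -52, -26, 0, 26, 52 mm, 40 mm deep (floor 30 mm above the bench); the one at +52 is taken by a short tube. Seated short tube: centre 70.5, cap top 111 mm above the bench. Origin: centre of underside. The carriers may change places.
- long_row: GREY fixed carrier for long tubes: outside and hole places as the blue one, but holes 65 mm deep (floor 5 mm above the bench); the one at +52 is taken by a long tube. Seated long tube: centre 58, cap top 111 mm above the bench. Origin: centre of underside.
- reader: Fixed hands-free barcode reader: round black foot 104 mm in diameter, short stem, light grey head 74 mm wide (y), 66 mm tall, its top 173 mm above the bench; dark red window in the head's -x face. Origin at bench level under the head (foot centre 15 mm towards +x); the head reaches from x = -40 to 30 mm.
- reader_window (a point): Middle of the reader's window, 140 mm above the bench; -x points straight out of the window
- reading_spot (a point): The reading spot: the point in the air 100 mm straight in front of the middle of the window (along -x of the reader), 140 mm above the bench. The middle of the orange-capped tube belongs here, its +x (label) pointing to the window, that is along +x of the reader.
- racked_short_center (a point): Bystander: short purple-capped tube already in the blue carrier; its centre half-way up its 81 mm
- racked_long_center (a point): Bystander: long purple-capped tube already in the grey carrier; its centre half-way up its 106 mm
- slide_box: Bystander: closed blue box for microscope slides lying loose on the bench, 92 by 172 by 34 mm; origin at the centre of its underside
- label_roll: Bystander: white roll of labels lying flat and loose on the bench, 68 mm in diameter, 26 mm tall; origin at the centre of its underside

How it is judged:
By the outcome, as a careful person would: the job done as asked, in the order asked, and still so for the second after the job is handed in, while the arm keeps its last pose, push and grip.
It also fails if it takes over 72 s, if anything falls off the work surface, if the arm or the gripper's body presses on something with over 40 N, if the wrist force passes 120 N, or if a joint passes its speed limit or range.

## Working session

There is one attempt and no reset: what is moved stays moved. The work goes in short steps, Python scripts to look and compute and a tool call to move; the robot and the scene stay as the last step left them, time stands still between calls to the robot, and variables do not carry over. Pictures are saved under pics/ and viewed, and the job is handed in when it is done.

Besides the shell and the picture viewer there is one more tool, called after "Emit:" as name(argument=value, ...), one argument or row to a line, values as JSON. arm_command: Moves the arm, as the interface text tells. Its arguments: {"type":"object","properties":{"series":{"type":"array","items":{"type":"object","properties":{"turn":{"type":"array","items":{"type":"number"}},"translation":{"type":"array","items":{"type":"number"}},"gripper":{"type":"number"}}}},"grip_force":{"type":"number"}},"required":["series"]}

```bash
ls; mkdir -p pics; python3 - <<'E'
from station import get_obs, viewer, ctrl
import cv2
o=get_obs()
for k,v in o.items(): print(k,v)
print(ctrl.grip_depth,[a for a in dir(ctrl) if a[0]!='_'])
for n in("scene","top"):
    im=viewer.capture(n); cv2.imwrite(f"pics/{n}0.png",im[:,:,::-1]); print(viewer.camera_info(n))
E
```

```text
pics
time 0.0
joints [-1.19038879e+00  1.31159856e-01  1.48926552e+00 -2.42486247e-05
  1.52297286e+00 -8.54003955e-02]
qvel [-0.00089631 -0.00037366  0.00086831  0.00020486  0.00014046  0.00126543]
tau [-9.82349884e-04 -5.59842718e+01 -4.91764677e+01  7.65184290e-02
  3.55997379e-02 -1.23280606e-04]
tcp_pos [ 0.26929101 -0.53555087  0.21759577]
tcp_rot [-3.05503570e+00 -7.24682719e-01  4.54206598e-04]
wrist_force [ 0.38477307  0.42858829 -0.16453552]
wrist_torque [-0.02515617 -0.026788   -0.02554238]
grip_width 0.0930589624542129
0.0188 ['IKError', 'grip_depth']
{'K': array([[444.67177958,   0.        , 321.24516424],
       [  0.        , 444.67177958, 239.37843955],
       [  0.        ,   0.        ,   1.        ]]), 'origin': array([ 0.89908769, -0.60801428,  0.56179489]), 'rotation': array([-2.17205814, -0.54024711,  0.2669996 ])}
{'K': array([[554.32792393,   0.        , 320.57350598],
       [  0.        , 554.32792393, 236.25575472],
       [  0.        ,   0.        ,   1.        ]]), 'origin': array([ 0.49947833, -0.04272144,  1.07647968]), 'rotation': array([-2.17045878,  2.17806717, -0.12509201])}
```

View pics/scene0.png

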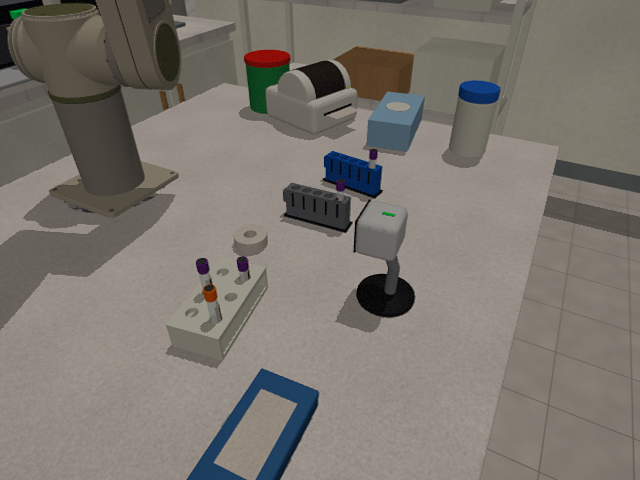

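View pics/top0.png

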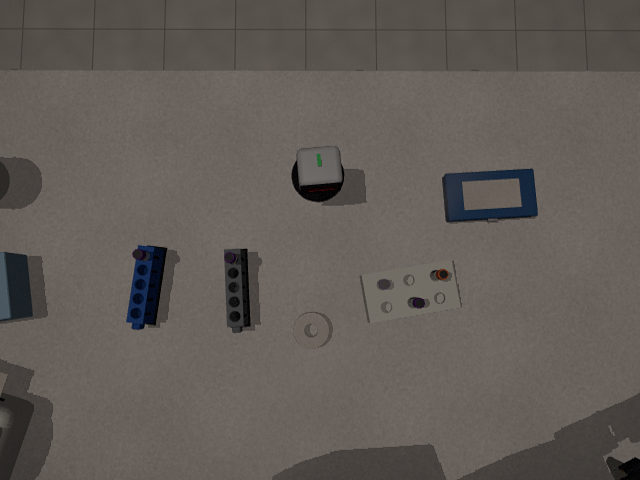

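The top view shows the rack near (410,290) with the orange cap at (442,275) and purple caps at (418,302) and (385,284). The blue carrier is at (145,285), the grey one at (236,288), and the reader at (320,170). I'll enlarge these areas.

```bash
python3 - <<'E'
import cv2
def crop(f,x,y,w,h,s,o):
    im=cv2.imread(f)[y:y+h,x:x+w]; im=cv2.resize(im,None,fx=s,fy=s,interpolation=cv2.INTER_CUBIC)
    im=cv2.convertScaleAbs(im,alpha=1.5,beta=10)
    for i in range(0,w,10):
        cv2.line(im,(i*s,0),(i*s,6),(0,255,255),1); cv2.putText(im,str(x+i),(i*s,16),0,.33,(0,255,255),1)
    for i in range(0,h,10):
        cv2.line(im,(0,i*s),(6,i*s),(0,255,255),1); cv2.putText(im,str(y+i),(8,i*s+4),0,.33,(0,255,255),1)
    cv2.imwrite(o,im)
crop('pics/top0.png',355,255,110,75,7,'pics/c1.png')
crop('pics/top0.png',120,235,140,100,5,'pics/c2.png')
crop('pics/top0.png',285,135,70,75,8,'pics/c3.png')
crop('pics/scene0.png',165,225,110,135,5,'pics/c4.png')
crop('pics/scene0.png',270,140,150,100,5,'pics/c5.png')
crop('pics/scene0.png',340,190,80,130,5,'pics/c6.png')
E
```

```text
(no output)
```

View pics/c1.png

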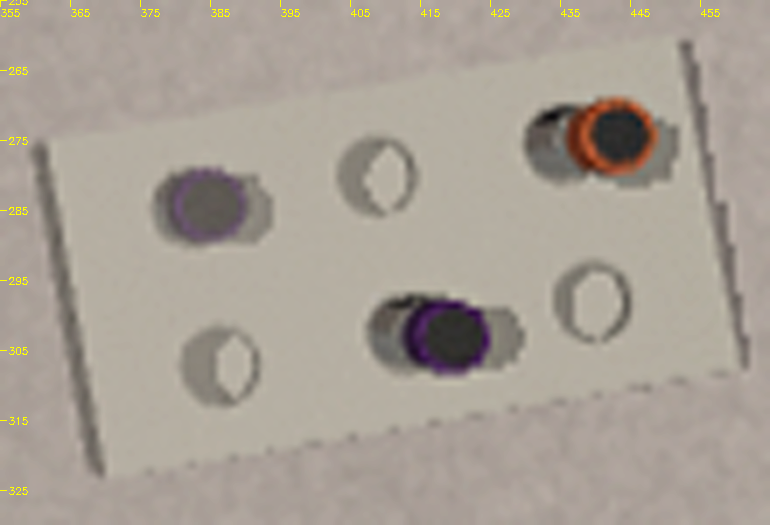

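View pics/c2.png

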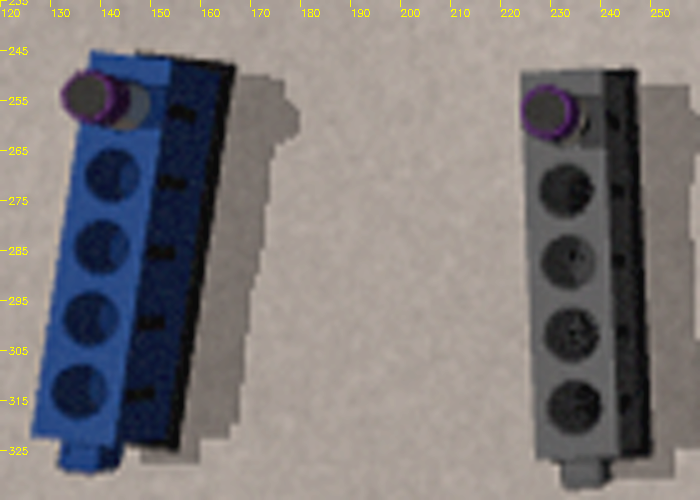

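View pics/c3.png

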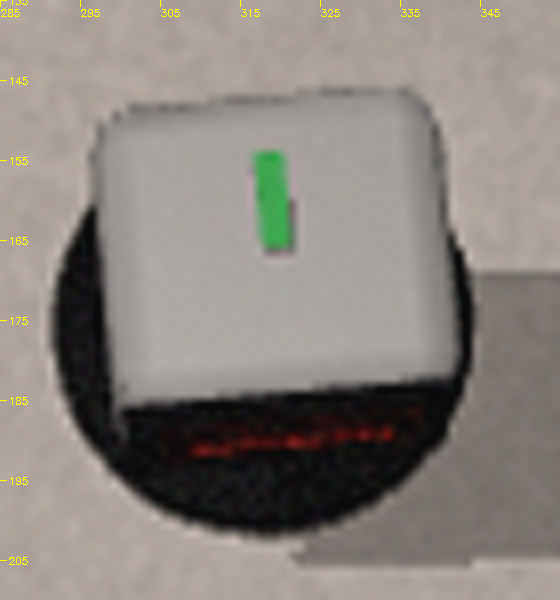

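View pics/c4.png

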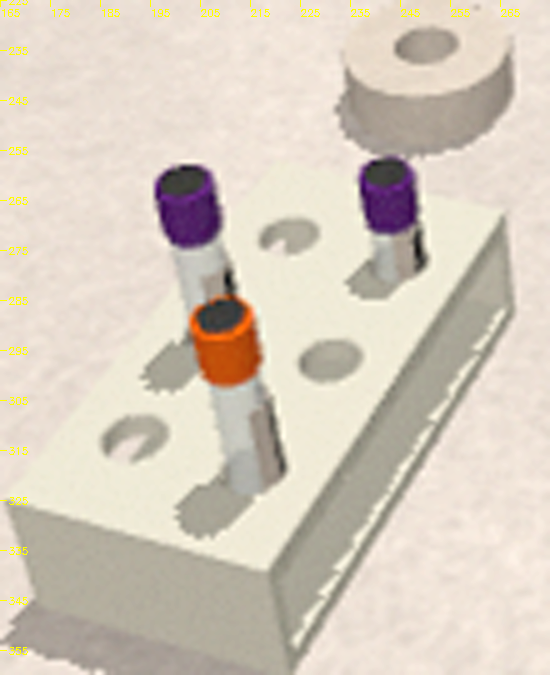

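View pics/c5.png

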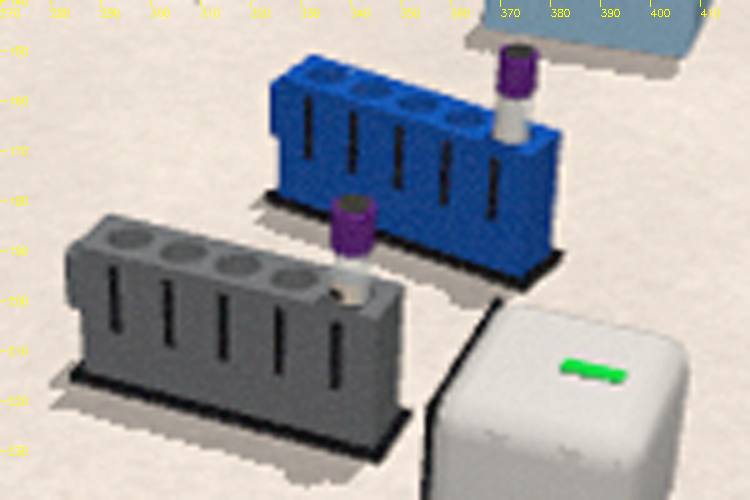

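View pics/c6.png

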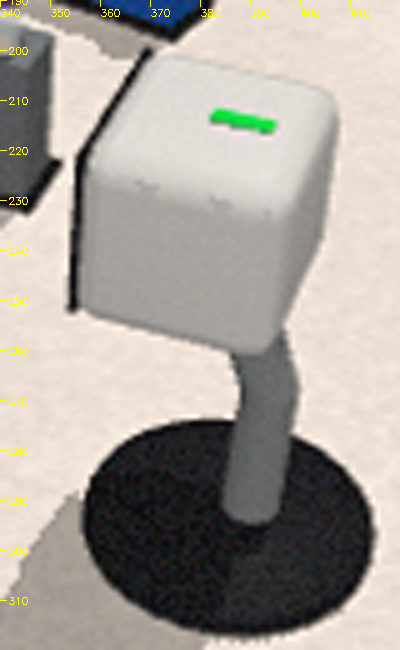

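The short tube is in hole (21,50), the long one in (-21,0) and the orange one in (21,-50). Next I'll fit the poses from the pixels I read off.

```bash
cat > h.py <<'E'
import numpy as np, cv2
from scipy.optimize import least_squares
from scipy.spatial.transform import Rotation as R
from station import get_obs, viewer, ctrl
CI={n:viewer.camera_info(n) for n in("scene","top")}
def proj(n,P):
    c=CI[n]; p=R.from_rotvec(c['rotation']).inv().apply(np.atleast_2d(P)-c['origin'])
    q=p@np.array(c['K']).T; return q[:,:2]/q[:,2:]
def tri(obs,z=None):
    f=lambda P:np.concatenate([(proj(n,P)[0]-uv) for n,uv in obs])
    s=least_squares(f,[.55,0,.1]); return s.x,s.fun
def onz(n,uv,z):
    s=least_squares(lambda p:proj(n,[p[0],p[1],z])[0]-uv,[.55,0]); return s.x
def fitpose(obs,x0=(.55,0,0)):
    # obs: (cam, local xyz, uv)
    def f(q):
        c,s=np.cos(q[2]),np.sin(q[2]); r=[]
        for n,l,uv in obs:
            P=[q[0]+c*l[0]-s*l[1],q[1]+s*l[0]+c*l[1],l[2]]; r.append(proj(n,P)[0]-uv)
        return np.concatenate(r)
    s=least_squares(f,x0,loss='soft_l1'); return s.x,f(s.x)
def w(q,x,y): c,s=np.cos(q[2]),np.sin(q[2]); return np.array([q[0]+c*x-s*y,q[1]+s*x+c*y])
def state():
    o=get_obs(); M=R.from_rotvec(o['tcp_rot']).as_matrix()
    print('t',o['time'],'tcp',o['tcp_pos'].round(4),'w',round(o['grip_width'],4),'F',o['wrist_force'].round(2),'j6',o['joints'].round(3)[5])
    print(M.round(4)); return o,M
E
python3 - <<'E'
from h import *
np.set_printoptions(precision=4,suppress=True)
H=.05
rack=[('top',(.021,0,H),(409,280.1)),('top',(-.021,.05,H),(386.6,307.3)),('top',(-.021,-.05,H),(439.7,298)),
('scene',(-.021,.05,H),(223,272.2)),('scene',(.021,0,H),(231,297)),('scene',(-.021,-.05,H),(192,312.4))]
xs=(-.052,-.026,0,.026)
def row(t,s): return [('top',(x,0,.07),u) for x,u in zip(xs,t)]+[('scene',(x,0,.07),u) for x,u in zip(xs,s)]
blue=row([(135.6,313.2),(138.2,298.8),(140.4,284.4),(142.4,270)],[(335.6,155),(344.6,157.6),(354.2,160.4),(363.8,163.4)])
grey=row([(234.8,316.4),(234.2,301.8),(233.6,287.4),(233,273)],[(296.2,187.4),(306.8,190),(317.6,193),(329.2,195.4)])
for n,o in(('rack',rack),('blue',blue),('grey',grey)):
    q,r=fitpose(o); print(n,q[:2],np.degrees(q[2]),'res',r.round(1))
    for cam in('top','scene'):
        q2,_=fitpose([a for a in o if a[0]==cam]); print('  ',cam,q2[:2],np.degrees(q2[2]))
    if n=='rack':
        for l in((.021,.05),(-.021,0),(.021,-.05)): print('  hole',l,w(q,*l))
    else:
        for x in xs+(.052,): print('  hole',x,w(q,x,0))
for n,a,b,z in(('orange',(443.1,274.4),(210,288),.114),('long',(419.7,303),(202.4,261),.114),('short',(384.9,284.3),(242.4,259.4),.089),
  ('rblue',(138.2,254.4),(373.4,149.8),.111),('rgrey',(229.6,257.2),(340.8,180.2),.111),('green',(319.1,160.2),(388.6,214.2),.173),('foot',(317.75,175.6),(385.8,295.4),.01)):
    p,r=tri([('top',a),('scene',b)]); print(n,p,r.round(1),'top@z',onz('top',a,z),'scene@z',onz('scene',b,z))
print('front edge',onz('top',(300.4,186),.17),onz('top',(341.9,182.75),.17))
print('back edge',onz('top',(298.75,148.5),.17),onz('top',(336.25,146.25),.17))
print('left', onz('top',(297.5,154),.17),onz('top',(300,183),.17),'green',onz('top',(318.4,154),.173),onz('top',(319.75,166.2),.173))
for z in (.12,.14,.16): print('red',z,onz('top',(309.4,191.5),z),onz('top',(334.1,189.1),z))
state()
E
```

```text
rack [ 0.5049 -0.2226] 9.511037166127053 res [ 0.2 -1.2  0.2 -1.2  0.3 -1.2 -0.7 -1.8 -0.5 -1.9 -0.6 -1.8]
   top [ 0.5027 -0.2221] 9.546046396191784
   scene [ 0.5084 -0.2255] 9.345499774788166
  hole (0.021, 0.05) [ 0.5174 -0.1698]
  hole (-0.021, 0) [ 0.4842 -0.2261]
  hole (0.021, -0.05) [ 0.5339 -0.2684]
blue [0.5185 0.2702] -7.172889192165969 res [ 0.2 -0.7 -0.1 -0.8 -0.1 -0.8  0.1 -0.7 -0.8 -1.5 -0.8 -1.2 -1.2 -1.1
 -1.4 -1.2]
   top [0.5171 0.2702] -7.284077756638903
   scene [0.5234 0.2659] -5.570331396307681
  hole -0.052 [0.4669 0.2767]
  hole -0.026 [0.4927 0.2735]
  hole 0 [0.5185 0.2702]
  hole 0.026 [0.5443 0.267 ]
  hole 0.052 [0.5701 0.2637]
grey [0.5124 0.1021] 2.983046380713515 res [ 0.1 -0.7  0.1 -0.7  0.1 -0.8  0.1 -0.8 -0.9 -1.4 -0.7 -1.4 -0.5 -1.7
 -0.9 -1.4]
   top [0.5111 0.1023] 3.066907562765451
   scene [0.5165 0.0976] 2.617043437428135
  hole -0.052 [0.4604 0.0994]
  hole -0.026 [0.4864 0.1007]
  hole 0 [0.5124 0.1021]
  hole 0.026 [0.5383 0.1035]
  hole 0.052 [0.5643 0.1048]
orange [ 0.5328 -0.2673  0.1098] [-0.6 -0.7 -0.7  0. ] top@z [ 0.5316 -0.2673] s
[... 402 characters left out ...]
scene@z [0.5664 0.103 ]
green [ 0.7216 -0.0514  0.1703] [-0.3 -0.6 -0.7  0.1] top@z [ 0.7198 -0.0519] scene@z [ 0.7236 -0.0545]
foot [ 0.7327 -0.0503 -0.0023] [-0.3 -0.6 -0.6  0.1] top@z [ 0.7289 -0.0508] scene@z [ 0.7372 -0.0619]
front edge [ 0.677  -0.0208] [ 0.6823 -0.0897]
back edge [ 0.7405 -0.018 ] [ 0.7443 -0.0807]
left [ 0.7312 -0.0159] [ 0.682  -0.0201] green [ 0.7304 -0.0508] [ 0.7097 -0.053 ]
red 0.12 [ 0.677  -0.0353] [ 0.6811 -0.0785]
red 0.14 [ 0.6732 -0.0354] [ 0.6773 -0.0778]
red 0.16 [ 0.6695 -0.0356] [ 0.6735 -0.077 ]
t 0.1 tcp [ 0.2693 -0.5356  0.2177] w 0.0927 F [-0.06  0.52  0.52] j6 -0.085
[[ 0.8935  0.4492 -0.0006]
 [ 0.4492 -0.8934  0.0016]
 [ 0.0001 -0.0017 -1.    ]]
```

```bash
cat >> h.py <<'E'
def plan(tgt,az):
    o,M=state(); a=np.degrees(np.arctan2(M[1,0],M[0,0])); 
    W=R.from_matrix(M); c=np.radians(az)
    T=np.array([[np.cos(c),np.sin(c),0],[np.sin(c),-np.cos(c),0],[0,0,-1.]])
    rv=np.degrees((W.inv()*R.from_matrix(T)).as_rotvec())
    d=np.array(tgt)-o['tcp_pos']
    print('az',a.round(2),'turn',rv.round(2),'shift now-frame',(M.T@d).round(4),'shift target-frame',(T.T@d).round(4))
E
python3 - <<'E'
from h import *
np.set_printoptions(precision=4,suppress=True)
k=.43
for n,a,b in(('orange',(443.1,274.4),(210,288)),('long',(419.7,303),(202.4,261)),('short',(384.9,284.3),(242.4,259.4)),
  ('rblue',(138.2,254.4),(373.4,149.8)),('rgrey',(229.6,257.2),(340.8,180.2)),('green',(319.1,160.2),(388.6,214.2)),('foot',(317.75,175.6),(385.8,295.4))):
    a=np.array(a)-k;b=np.array(b)-k
    p,r=tri([('top',a),('scene',b)]); print(n,p,r.round(1))
plan((.517,-.169,.2),9.5)
E
```

```text
orange [ 0.5328 -0.267   0.1105] [-0.2 -0.2 -0.3  0. ]
long [ 0.4835 -0.2249  0.1111] [-0.2 -0.2 -0.3  0. ]
short [ 0.5162 -0.1685  0.0854] [-0.1 -0.1 -0.1  0. ]
rblue [0.5692 0.2637 0.11  ] [-0. -0. -0.  0.]
rgrey [0.564  0.1049 0.1103] [-0.1 -0.2 -0.2  0. ]
green [ 0.7214 -0.0511  0.171 ] [-0.1 -0.2 -0.2  0. ]
foot [ 0.7325 -0.0499 -0.0016] [-0.1 -0.1 -0.1  0. ]
t 0.1 tcp [ 0.2693 -0.5356  0.2177] w 0.0927 F [-0.06  0.52  0.52] j6 -0.085
[[ 0.8935  0.4492 -0.0006]
 [ 0.4492 -0.8934  0.0016]
 [ 0.0001 -0.0017 -1.    ]]
az 26.69 turn [-0.1   0.01 17.19] shift now-frame [ 0.3859 -0.2162  0.0181] shift target-frame [ 0.3048 -0.3207  0.0177]
```

Emit:
arm_command(
  series=[
    {"turn":[0,0,8.6],"translation":[0,0,0],"gripper":-0.1},
    {"turn":[0,0,8.6],"translation":[0,0,0],"gripper":-0.1},
    {"turn":[0,0,0],"translation":[0.038,-0.04,0],"gripper":-0.1},
    {"turn":[0,0,0],"translation":[0.038,-0.04,0],"gripper":-0.1},
    {"turn":[0,0,0],"translation":[0.038,-0.04,0],"gripper":-0.1},
  ],
  grip_force=15,
)

```text
time: 0.72
tcp_pos: [0.3624, -0.3974, 0.2145]
tcp_rot: [-3.127, -0.233, 0.005]
wrist_force: [1.4, 0.7, 0.0]
grip_width: 0.0521
```

Emit:
arm_command(
  series=[
    {"turn":[0,0,0],"translation":[0.038,-0.04,0],"gripper":-0.1},
    {"turn":[0,0,0],"translation":[0.038,-0.04,0],"gripper":-0.1},
    {"turn":[0,0,0],"translation":[0.038,-0.04,0],"gripper":-0.1},
    {"turn":[0,0,0],"translation":[0.038,-0.04,0],"gripper":-0.1},
    {"turn":[0,0,0],"translation":[0.02,-0.02,0.01],"gripper":-0.1},
  ],
)

```text
time: 1.35
tcp_pos: [0.5096, -0.1846, 0.2042]
tcp_rot: [-3.125, -0.234, 0.005]
wrist_force: [0.8, -1.1, -0.1]
grip_width: 0.0512
```

```bash
python3 - <<'E'
from h import *
plan((.5168,-.169,.2),9.5)
E
```

```text
t 1.35 tcp [ 0.5096 -0.1846  0.2042] w 0.0512 F [ 0.8  -1.08 -0.13] j6 0.975
[[ 0.9888  0.1492 -0.0035]
 [ 0.1492 -0.9888  0.0072]
 [-0.0024 -0.0076 -1.    ]]
az 8.58 turn [-0.44  0.14 -0.92] shift now-frame [ 0.0094 -0.0143  0.0042] shift target-frame [ 0.0096 -0.0142  0.0042]
```

Emit:
arm_command(
  series=[
    {"turn":[-0.4,0.1,-0.9],"translation":[0.0095,-0.0143,0.03],"gripper":-0.1},
    {"turn":[0,0,0],"translation":[0,0,0.03],"gripper":-0.1},
    {"turn":[0,0,0],"translation":[0,0,0],"gripper":-0.1},
  ],
)

```text
time: 1.72
tcp_pos: [0.5172, -0.1648, 0.1411]
tcp_rot: [-3.128, -0.268, 0.005]
wrist_force: [-0.6, -0.4, -0.1]
grip_width: 0.0514
```

```bash
cat >> h.py <<'E'
def crop(n,x,y,w_,h_,s,out,alpha=1.5):
    im0=viewer.capture(n); im0=np.ascontiguousarray(im0[:,:,::-1]); cv2.imwrite(out.replace('.png','_full.png'),im0)
    im=cv2.resize(im0[y:y+h_,x:x+w_],None,fx=s,fy=s,interpolation=cv2.INTER_CUBIC)
    im=cv2.convertScaleAbs(im,alpha=alpha,beta=10)
    for i in range(0,w_,10):
        cv2.line(im,(i*s+s//2,0),(i*s+s//2,6),(0,255,255),1); cv2.putText(im,str(x+i),(i*s,16),0,.33,(0,255,255),1)
    for i in range(0,h_,10):
        cv2.line(im,(0,i*s+s//2),(6,i*s+s//2),(0,255,255),1); cv2.putText(im,str(y+i),(8,i*s+4),0,.33,(0,255,255),1)
    cv2.imwrite(out,im)
E
python3 - <<'E'
from h import *
plan((.5168,-.169,.06),9.5)
crop('top',320,220,140,110,5,'pics/d1.png')
crop('scene',170,160,130,120,5,'pics/d2.png')
E
```

```text
t 1.725 tcp [ 0.5172 -0.1648  0.1411] w 0.0514 F [-0.57 -0.4  -0.12] j6 0.997
[[ 0.9855  0.1699 -0.0032]
 [ 0.1699 -0.9855  0.0018]
 [-0.0028 -0.0023 -1.    ]]
az 9.78 turn [-0.13  0.16  0.28] shift now-frame [-0.0009  0.0043  0.0811] shift target-frame [-0.0011  0.0041  0.0811]
```

View pics/d1.png

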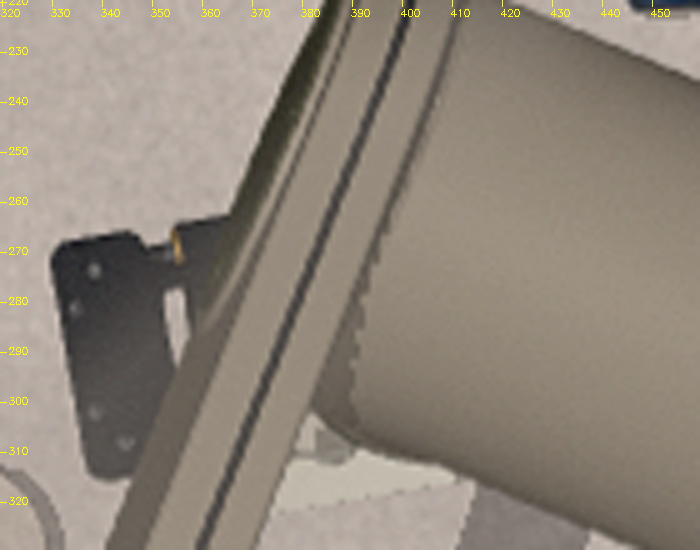

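View pics/d2.png

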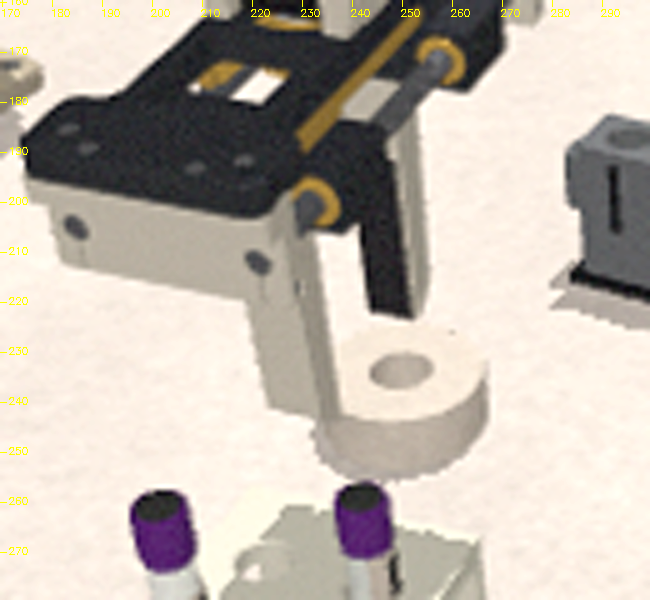

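```bash
python3 - <<'E'
from h import *
o,M=state()
for y in(-.0255,.0255):
    print(proj('scene',[o['tcp_pos']+M@np.array([x,y,0]) for x in(-.0075,.0075)]).round(1))
print(proj('scene',[o['tcp_pos']+M@np.array([.0075,0,0])]))
E
```

```text
t 1.825 tcp [ 0.5191 -0.166   0.1444] w 0.0508 F [-0.33 -0.68  0.37] j6 0.997
[[ 9.856e-01  1.692e-01  1.700e-03]
 [ 1.692e-01 -9.856e-01 -2.000e-04]
 [ 1.700e-03  5.000e-04 -1.000e+00]]
[[243.1 220.5]
 [251.5 222.1]]
[[228.5 238.5]
 [237.2 240.3]]
[[244.54527653 230.97481277]]
```

Emit:
arm_command(
  series=[
    {"turn":[0,0,0],"translation":[0,0,0],"gripper":-0.1},
  ],
)

```text
time: 1.95
tcp_pos: [0.5199, -0.1667, 0.1461]
tcp_rot: [3.129, 0.266, 0.006]
wrist_force: [0.2, 0.1, 0.5]
grip_width: 0.0508
```

```bash
python3 - <<'E'
from h import *
for i in range(3):
    o=get_obs(); print(o['time'],o['tcp_pos'].round(4),o['qvel'].round(3))
    if i<2: viewer.capture('scene')
E
```

```text
1.95 [ 0.5199 -0.1667  0.1461] [-0.002 -0.002 -0.005  0.     0.004  0.   ]
2.0 [ 0.5199 -0.1668  0.1462] [ 0.002  0.     0.004 -0.001 -0.006  0.002]
2.05 [ 0.5198 -0.1667  0.146 ] [ 0.001  0.002  0.006 -0.001 -0.006  0.001]
```

Emit:
arm_command(
  series=[
    {"turn":[0,0,0],"translation":[0,0,0],"gripper":-0.1},
  ],
)

```text
time: 2.17
tcp_pos: [0.5201, -0.1671, 0.1468]
tcp_rot: [3.128, 0.265, 0.008]
wrist_force: [-0.2, 0.2, 0.7]
grip_width: 0.0515
```

```bash
python3 - <<'E'
from h import *
o,M=state()
crop('scene',215,205,60,75,8,'pics/d3.png')
for y in(-.0255,.0255):
    print(proj('scene',[o['tcp_pos']+M@np.array([x,y,0]) for x in(-.0075,.0075)]).round(1))
E
```

```text
t 2.175 tcp [ 0.5201 -0.1671  0.1468] w 0.0515 F [-0.24  0.23  0.74] j6 0.997
[[ 0.9858  0.1681  0.005 ]
 [ 0.1681 -0.9858 -0.0016]
 [ 0.0047  0.0024 -1.    ]]
[[243.1 219.9]
 [251.5 221.5]]
[[228.4 237.8]
 [237.1 239.6]]
```

View pics/d3.png

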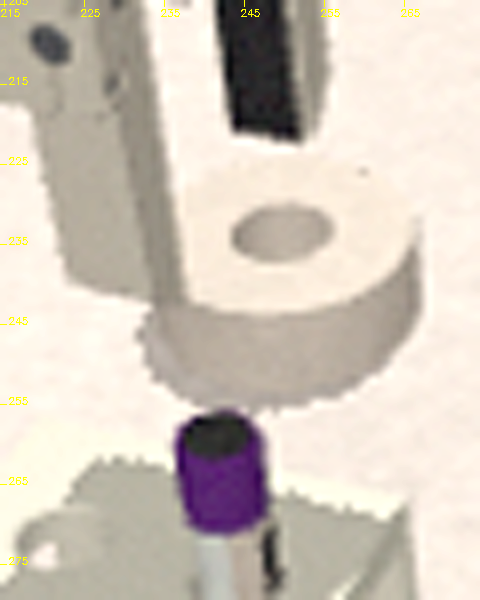

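```bash
python3 - <<'E'
from h import *
np.set_printoptions(precision=4,suppress=True)
for n,a,b,z in(('orange',(443.1,274.4),(210,288),.114),('long',(419.7,303),(202.4,261),.114),('short',(384.9,284.3),(242.4,259.4),.089),
  ('rblue',(138.2,254.4),(373.4,149.8),.111),('rgrey',(229.6,257.2),(340.8,180.2),.111),('blue-26',(138.2,298.8),(344.6,157.6),.07),('grey-26',(234.2,301.8),(306.8,190),.07),('grey0',(233.6,287.4),(317.6,193),.07),('green',(319.1,160.2),(388.6,214.2),.173)):
    a=np.array(a)-.43; b=np.array(b)-.43
    print(n,'top',onz('top',a,z),'scene corr',onz('scene',b-[.7,1.5],z))
plan((.5175,-.169,.06),9.5)
E
```

```text
orange top [ 0.5323 -0.2665] scene corr [ 0.5331 -0.2675]
long top [ 0.4831 -0.2247] scene corr [ 0.4831 -0.2248]
short top [ 0.516  -0.1681] scene corr [ 0.5158 -0.1691]
rblue top [0.5691 0.2633] scene corr [0.5656 0.2682]
rgrey top [0.5637 0.1047] scene corr [0.561  0.1089]
blue-26 top [0.4921 0.274 ] scene corr [0.4904 0.2764]
grey-26 top [0.486  0.1016] scene corr [0.4844 0.1023]
grey0 top [0.5118 0.103 ] scene corr [0.5106 0.1023]
green top [ 0.7206 -0.0512] scene corr [ 0.7201 -0.0503]
t 2.225 tcp [ 0.5203 -0.1672  0.147 ] w 0.0509 F [0.41 0.28 0.19] j6 0.997
[[ 0.9858  0.1681  0.0053]
 [ 0.1681 -0.9858 -0.0018]
 [ 0.0049  0.0026 -1.    ]]
az 9.68 turn [ 0.15 -0.28  0.18] shift now-frame [-0.0035  0.0011  0.0869] shift target-frame [-0.003   0.0013  0.087 ]
```

Emit:
arm_command(
  series=[
    {"turn":[0.1,-0.3,0.2],"translation":[-0.0045,0.0005,0.02],"gripper":-0.1},
    {"turn":[0,0,0],"translation":[0,0,0.02],"gripper":-0.1},
    {"turn":[0,0,0],"translation":[0,0,0],"gripper":-0.1},
  ],
)

```text
time: 2.6
tcp_pos: [0.5149, -0.1687, 0.1038]
tcp_rot: [3.13, 0.258, -0.002]
wrist_force: [-0.1, -0.0, -0.8]
grip_width: 0.0512
```

```bash
python3 - <<'E'
from h import *
plan((.516,-.1685,.06),9.5)
E
```

```text
t 2.6 tcp [ 0.5149 -0.1687  0.1038] w 0.0512 F [-0.12 -0.03 -0.82] j6 0.996
[[ 9.865e-01  1.639e-01 -1.500e-03]
 [ 1.639e-01 -9.865e-01 -6.000e-04]
 [-1.600e-03  4.000e-04 -1.000e+00]]
az 9.43 turn [ 0.02  0.09 -0.07] shift now-frame [ 0.0012 -0.      0.0438] shift target-frame [ 0.0011 -0.      0.0438]
```

Emit:
arm_command(
  series=[
    {"turn":[0,0,0],"translation":[0.001,0,0.02],"gripper":-0.1},
    {"turn":[0,0,0],"translation":[0,0,0.018],"gripper":-0.1},
    {"turn":[0,0,0],"translation":[0,0,0.003],"gripper":-0.1},
    {"turn":[0,0,0],"translation":[0,0,0],"gripper":-0.1},
  ],
)

```text
time: 3.1
tcp_pos: [0.5157, -0.1688, 0.0617]
tcp_rot: [3.13, 0.258, -0.003]
wrist_force: [0.5, 1.0, -0.1]
grip_width: 0.0513
```

```bash
python3 - <<'E'
from h import *
plan((.516,-.1685,.06),9.5)
crop('scene',215,205,60,75,8,'pics/d4.png')
E
```

```text
t 3.1 tcp [ 0.5157 -0.1688  0.0617] w 0.0513 F [ 0.46  1.01 -0.12] j6 0.997
[[ 9.865e-01  1.635e-01 -1.900e-03]
 [ 1.635e-01 -9.865e-01 -7.000e-04]
 [-1.900e-03  4.000e-04 -1.000e+00]]
az 9.41 turn [ 0.02  0.11 -0.09] shift now-frame [ 0.0004 -0.0003  0.0017] shift target-frame [ 0.0004 -0.0003  0.0017]
```

View pics/d4.png

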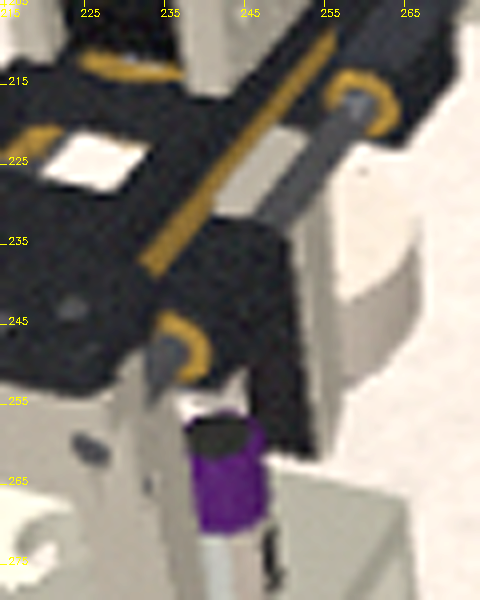

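The cap at about (242,263) sits between the fingers, so I'll close the gripper.

Emit:
arm_command(
  series=[
    {"turn":[0,0,0],"translation":[0,0,0.0015],"gripper":1},
    {"turn":[0,0,0],"translation":[0,0,0],"gripper":1},
    {"turn":[0,0,0],"translation":[0,0,0],"gripper":1},
    {"turn":[0,0,0],"translation":[0,0,0],"gripper":1},
  ],
  grip_force=15,
)

```text
time: 3.65
tcp_pos: [0.5171, -0.1694, 0.0623]
tcp_rot: [3.129, 0.258, 0.002]
wrist_force: [0.5, -0.7, -0.3]
grip_width: 0.0185
```

Emit:
arm_command(
  series=[
    {"turn":[0,0,0],"translation":[0,0,-0.02],"gripper":1},
    {"turn":[0,0,0],"translation":[0,0,-0.04],"gripper":1},
    {"turn":[0,0,0],"translation":[0,0,-0.05],"gripper":1},
    {"turn":[0,0,0],"translation":[0,0,-0.04],"gripper":1},
    {"turn":[0,0,0],"translation":[0,0,0],"gripper":1},
  ],
)

```text
time: 4.28
tcp_pos: [0.5161, -0.1689, 0.216]
tcp_rot: [3.13, 0.258, -0.001]
wrist_force: [-0.4, 0.7, -0.4]
grip_width: 0.0183
```

```bash
python3 - <<'E'
from h import *
plan((.4921,.2740,.2),-7.2)
crop('scene',190,130,100,130,5,'pics/d5.png')
E
```

```text
t 4.275 tcp [ 0.5161 -0.1689  0.216 ] w 0.0183 F [-0.44  0.75 -0.44] j6 0.997
[[ 9.865e-01  1.636e-01 -2.000e-04]
 [ 1.636e-01 -9.865e-01 -1.500e-03]
 [-5.000e-04  1.400e-03 -1.000e+00]]
az 9.41 turn [ 0.08  0.02 16.61] shift now-frame [ 0.0487 -0.4408  0.0153] shift target-frame [-0.0794 -0.4364  0.016 ]
```

View pics/d5.png

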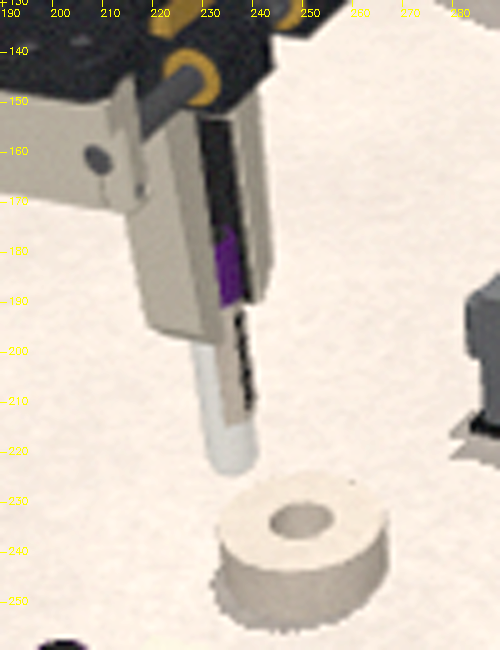

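Emit:
arm_command(
  series=[
    {"turn":[0,0,8.3],"translation":[0,0,0],"gripper":1},
    {"turn":[0,0,8.3],"translation":[0,0,0],"gripper":1},
    {"turn":[0,0,0],"translation":[-0.009,-0.05,0],"gripper":1},
    {"turn":[0,0,0],"translation":[-0.009,-0.05,0],"gripper":1},
    {"turn":[0,0,0],"translation":[-0.009,-0.05,0],"gripper":1},
  ],
)

```text
time: 4.95
tcp_pos: [0.5039, -0.0145, 0.2038]
tcp_rot: [-3.132, 0.223, 0.026]
wrist_force: [1.0, 1.1, 0.5]
grip_width: 0.0184
```

Emit:
arm_command(
  series=[
    {"turn":[0,0,0],"translation":[-0.009,-0.05,0],"gripper":1},
    {"turn":[0,0,0],"translation":[-0.009,-0.05,0],"gripper":1},
    {"turn":[0,0,0],"translation":[-0.009,-0.05,0],"gripper":1},
    {"turn":[0,0,0],"translation":[-0.009,-0.05,0],"gripper":1},
    {"turn":[0,0,0],"translation":[-0.009,-0.05,0],"gripper":1},
  ],
)

```text
time: 5.58
tcp_pos: [0.4881, 0.2465, 0.1938]
tcp_rot: [3.132, -0.224, -0.048]
wrist_force: [0.3, -1.4, 0.0]
grip_width: 0.0185
```

```bash
python3 - <<'E'
from h import *
plan((.4925,.2735,.16),-7.2)
E
```

```text
t 5.575 tcp [0.4881 0.2465 0.1938] w 0.0185 F [ 0.3  -1.36  0.01] j6 2.079
[[ 9.893e-01 -1.424e-01 -3.080e-02]
 [-1.425e-01 -9.898e-01  5.000e-04]
 [-3.060e-02  3.900e-03 -9.995e-01]]
az -8.2 turn [ 0.21  1.76 -0.99] shift now-frame [ 0.0016 -0.0275  0.0337] shift target-frame [ 0.001  -0.0273  0.0338]
```

Emit:
arm_command(
  series=[
    {"turn":[0.2,1.8,-1.0],"translation":[0.001,-0.027,0.017],"gripper":1},
    {"turn":[0,0,0],"translation":[0,0,0.015],"gripper":1},
    {"turn":[0,0,0],"translation":[0,0,0],"gripper":1},
    {"turn":[0,0,0],"translation":[0,0,0],"gripper":1},
  ],
)

```text
time: 6.08
tcp_pos: [0.4883, 0.2745, 0.1543]
tcp_rot: [3.131, -0.19, -0.012]
wrist_force: [0.9, -0.5, 0.4]
grip_width: 0.0185
```

```bash
python3 - <<'E'
from h import *
plan((.4925,.2735,.142),-7.2)
E
```

```text
t 6.075 tcp [0.4883 0.2745 0.1543] w 0.0185 F [ 0.91 -0.53  0.41] j6 2.113
[[ 0.9926 -0.1212 -0.008 ]
 [-0.1212 -0.9926 -0.0041]
 [-0.0075  0.0051 -1.    ]]
az -6.96 turn [0.29 0.43 0.24] shift now-frame [0.0044 0.0004 0.0123] shift target-frame [0.0043 0.0005 0.0123]
```

Emit:
arm_command(
  series=[
    {"turn":[0.3,0.4,0.2],"translation":[0.0044,0.0005,0.011],"gripper":1},
    {"turn":[0,0,0],"translation":[0,0,0],"gripper":1},
    {"turn":[0,0,0],"translation":[0,0,0],"gripper":1},
  ],
)

```text
time: 6.45
tcp_pos: [0.4942, 0.2715, 0.1437]
tcp_rot: [-3.134, 0.202, -0.002]
wrist_force: [0.8, 0.1, 0.4]
grip_width: 0.0184
```

```bash
python3 - <<'E'
from h import *
o,M=state()
plan((.4925,.2735,.142),-7.2)
crop('scene',310,90,90,90,7,'pics/e1.png')
crop('top',110,230,80,100,6,'pics/e2.png')
p=o['tcp_pos']
print(proj('scene',[p+[0,0,-.054],p+[0,0,.027],[.4921,.274,.07]]).round(1))
E
```

```text
t 6.45 tcp [0.4942 0.2715 0.1437] w 0.0184 F [0.84 0.12 0.38] j6 2.111
[[ 0.9917 -0.1283  0.0016]
 [-0.1283 -0.9917  0.001 ]
 [ 0.0015 -0.0012 -1.    ]]
t 6.45 tcp [0.4942 0.2715 0.1437] w 0.0184 F [0.84 0.12 0.38] j6 2.111
[[ 0.9917 -0.1283  0.0016]
 [-0.1283 -0.9917  0.001 ]
 [ 0.0015 -0.0012 -1.    ]]
az -7.37 turn [-0.07 -0.08 -0.17] shift now-frame [-0.0019 -0.0018  0.0017] shift target-frame [-0.0019 -0.0018  0.0017]
[[344.3 149.3]
 [345.4 116.4]
 [343.7 156.2]]
```

View pics/e1.png

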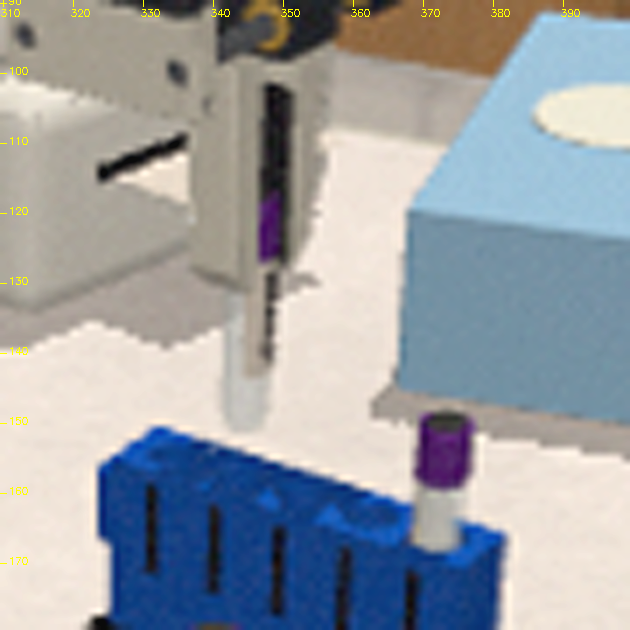

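View pics/e2.png

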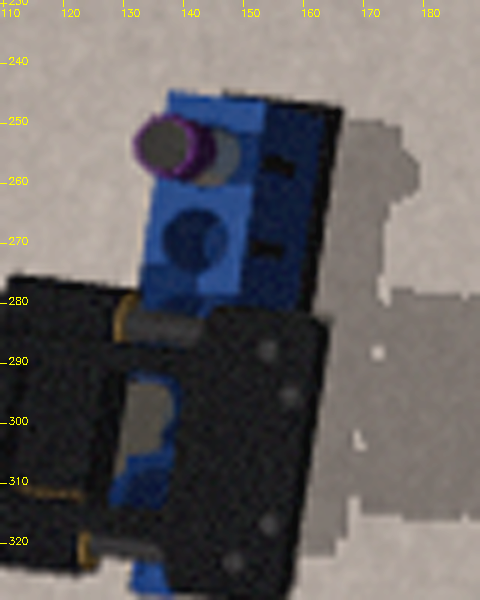

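```bash
python3 - <<'E'
from h import *
print(onz('scene',np.array([343.9,148.6]),.0897),onz('scene',np.array([344.9,148.6]),.0897),onz('scene',np.array([343.9,149.6]),.0897))
E
```

```text
[0.49177197 0.27443772] [0.49387325 0.27555051] [0.49406831 0.26965119]
```

Emit:
arm_command(
  series=[
    {"turn":[0,0,-0.2],"translation":[-0.0013,-0.0022,0.012],"gripper":1},
    {"turn":[0,0,0],"translation":[0,0,0],"gripper":1},
    {"turn":[0,0,0],"translation":[0,0,0],"gripper":1},
  ],
)

```text
time: 6.92
tcp_pos: [0.4929, 0.2744, 0.1309]
tcp_rot: [-3.134, 0.195, -0.002]
wrist_force: [-0.2, -0.2, -0.0]
grip_width: 0.0187
```

```bash
python3 - <<'E'
from h import *
o,M=state()
plan((.4932,.2738,.122),-7.2)
crop('scene',310,90,90,90,7,'pics/e3.png')
p=o['tcp_pos']
print(proj('scene',[p+[0,0,-.054],p+[0,0,.027],[.4921,.274,.07]]).round(1))
E
```

```text
t 6.925 tcp [0.4929 0.2744 0.1309] w 0.0187 F [-0.22 -0.16 -0.03] j6 2.112
[[ 0.9923 -0.1238  0.0016]
 [-0.1238 -0.9923  0.001 ]
 [ 0.0015 -0.0012 -1.    ]]
t 6.925 tcp [0.4929 0.2744 0.1309] w 0.0187 F [-0.22 -0.16 -0.03] j6 2.112
[[ 0.9923 -0.1238  0.0016]
 [-0.1238 -0.9923  0.001 ]
 [ 0.0015 -0.0012 -1.    ]]
az -7.11 turn [-0.07 -0.09  0.09] shift now-frame [0.0004 0.0006 0.0089] shift target-frame [0.0004 0.0006 0.0089]
[[344.1 153.6]
 [345.2 121.3]
 [343.7 156.2]]
```

View pics/e3.png

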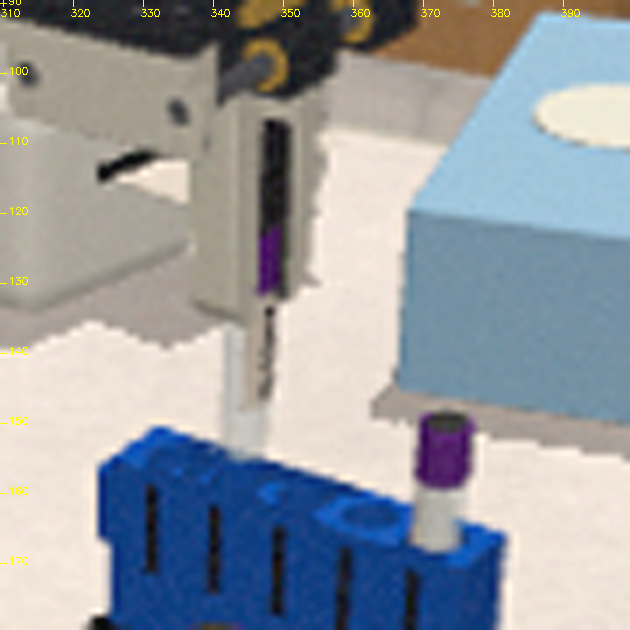

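Emit:
arm_command(
  series=[
    {"turn":[0,0,0],"translation":[0.0002,0.0003,0.008],"gripper":1},
    {"turn":[0,0,0],"translation":[0,0,0.005],"gripper":1},
    {"turn":[0,0,0],"translation":[0,0,0],"gripper":1},
  ],
)

```text
time: 7.35
tcp_pos: [0.4928, 0.274, 0.1168]
tcp_rot: [-3.135, 0.195, -0.002]
wrist_force: [0.2, 0.4, 0.3]
grip_width: 0.0187
```

Emit:
arm_command(
  series=[
    {"turn":[0,0,0],"translation":[0,0,0.006],"gripper":1},
    {"turn":[0,0,0],"translation":[0,0,0.006],"gripper":1},
    {"turn":[0,0,0],"translation":[0,0,0],"gripper":1},
  ],
)

```text
time: 7.72
tcp_pos: [0.4928, 0.2739, 0.1038]
tcp_rot: [-3.135, 0.195, -0.001]
wrist_force: [0.1, -0.6, 0.6]
grip_width: 0.0191
```

```bash
python3 - <<'E'
from h import *
plan((.493,.2738,.085),-7.2)
crop('scene',310,90,90,90,7,'pics/e4.png')
E
```

```text
t 7.725 tcp [0.4928 0.2739 0.1038] w 0.0191 F [ 0.07 -0.59  0.58] j6 2.111
[[ 9.923e-01 -1.238e-01  9.000e-04]
 [-1.238e-01 -9.923e-01  7.000e-04]
 [ 8.000e-04 -8.000e-04 -1.000e+00]]
az -7.11 turn [-0.05 -0.05  0.09] shift now-frame [0.0002 0.0001 0.0188] shift target-frame [0.0002 0.0001 0.0188]
```

View pics/e4.png

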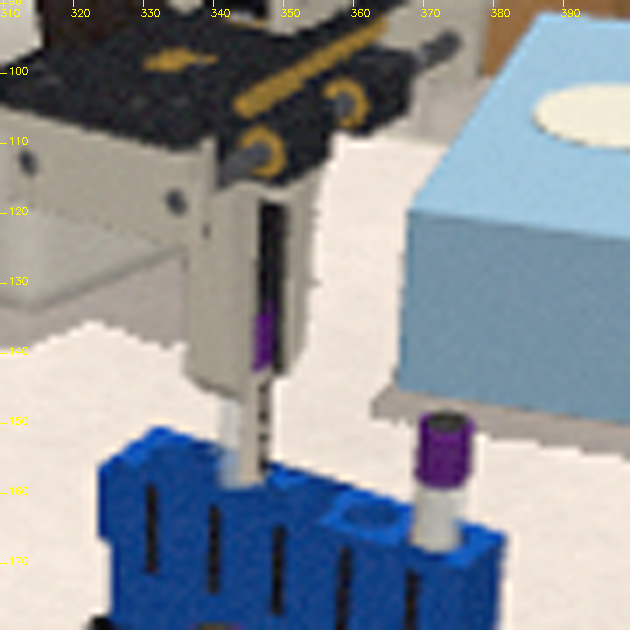

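The tube is in the hole with no contact force. I'll lower it the rest of the way.

Emit:
arm_command(
  series=[
    {"turn":[0,0,0],"translation":[0,0,0.006],"gripper":1},
    {"turn":[0,0,0],"translation":[0,0,0.006],"gripper":1},
    {"turn":[0,0,0],"translation":[0,0,0.003],"gripper":1},
    {"turn":[0,0,0],"translation":[0,0,0.001],"gripper":1},
  ],
)

```text
time: 8.28
tcp_pos: [0.4931, 0.274, 0.0873]
tcp_rot: [-3.134, 0.195, -0.002]
wrist_force: [0.0, -0.2, -0.4]
grip_width: 0.0189
```

Emit:
arm_command(
  series=[
    {"turn":[0,0,0],"translation":[0,0,0.001],"gripper":1},
    {"turn":[0,0,0],"translation":[0,0,0.0012],"gripper":1},
  ],
)

```text
time: 8.52
tcp_pos: [0.4933, 0.2741, 0.0851]
tcp_rot: [-3.134, 0.195, -0.003]
wrist_force: [0.6, -0.2, 0.3]
grip_width: 0.0188
```

Emit:
arm_command(
  series=[
    {"turn":[0,0,0],"translation":[0,0,0.0008],"gripper":1},
    {"turn":[0,0,0],"translation":[0,0,0.0008],"gripper":1},
  ],
)

```text
time: 8.78
tcp_pos: [0.4936, 0.2742, 0.0841]
tcp_rot: [-3.134, 0.195, -0.004]
wrist_force: [-2.3, -2.0, 7.8]
grip_width: 0.0184
```

Emit:
arm_command(
  series=[
    {"turn":[0,0,0],"translation":[0,0,0.0008],"gripper":1},
    {"turn":[0,0,0],"translation":[0,0,0.0008],"gripper":1},
  ],
)

```text
time: 9.02
tcp_pos: [0.4938, 0.2742, 0.0842]
tcp_rot: [-3.134, 0.195, -0.005]
wrist_force: [-3.3, -2.5, 7.1]
grip_width: 0.0188
```

The tube touched bottom at z≈0.0843, the height I predicted. I'll release it.

Emit:
arm_command(
  series=[
    {"turn":[0,0,0],"translation":[0,0,-0.0003],"gripper":0},
    {"turn":[0,0,0],"translation":[0,0,0],"gripper":0},
    {"turn":[0,0,0],"translation":[0,0,0],"gripper":0},
    {"turn":[0,0,0],"translation":[0,0,-0.03],"gripper":0},
    {"turn":[0,0,0],"translation":[0,0,-0.05],"gripper":0},
  ],
)

```text
time: 9.65
tcp_pos: [0.4902, 0.2727, 0.1605]
tcp_rot: [3.132, -0.194, -0.009]
wrist_force: [0.3, 0.4, 0.6]
grip_width: 0.0467
```

Emit:
arm_command(
  series=[
    {"turn":[0,0,0],"translation":[0,0,-0.05],"gripper":0},
    {"turn":[0,0,-8.3],"translation":[0,0,0],"gripper":0},
    {"turn":[0,0,-8.3],"translation":[0,0,0],"gripper":0},
  ],
)

```text
time: 10.02
tcp_pos: [0.4929, 0.2739, 0.2174]
tcp_rot: [-3.129, -0.271, -0.003]
wrist_force: [0.4, -0.0, -0.4]
grip_width: 0.0465
```

```bash
python3 - <<'E'
from h import *
plan((.4831,-.2247,.2),9.5)
crop('scene',270,90,130,110,6,'pics/e5.png')
E
```

```text
t 10.025 tcp [0.4929 0.2739 0.2174] w 0.0465 F [ 0.37 -0.03 -0.44] j6 1.814
[[ 9.851e-01  1.722e-01  1.700e-03]
 [ 1.722e-01 -9.851e-01  8.000e-04]
 [ 1.800e-03 -5.000e-04 -1.000e+00]]
az 9.91 turn [-0.03 -0.1   0.41] shift now-frame [-0.0955  0.4895  0.017 ] shift target-frame [-0.0919  0.4901  0.0174]
```

View pics/e5.png

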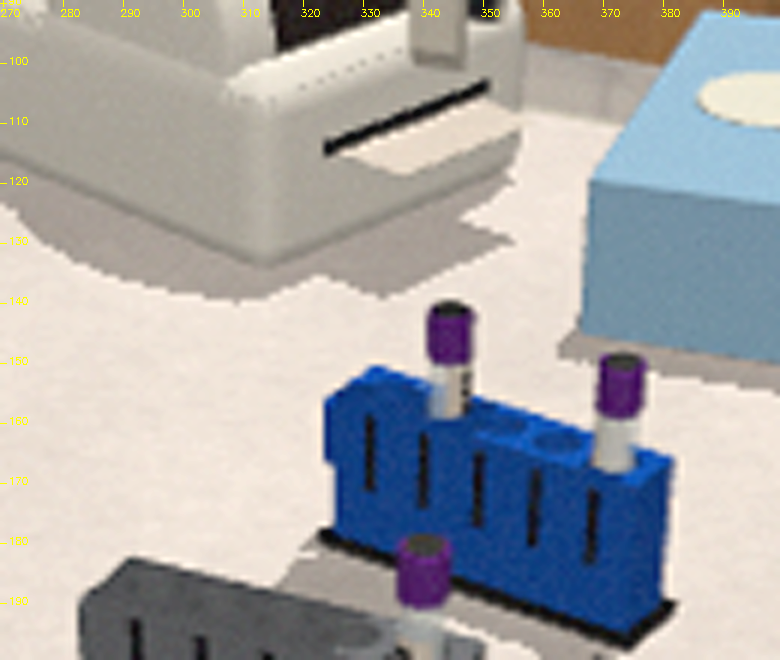

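The short tube is seated upright at pixel (344,155), at the same height as its neighbour. Next is the long tube.

Emit:
arm_command(
  series=[
    {"turn":[0,0,0],"translation":[-0.01,0.05,0],"gripper":0},
    {"turn":[0,0,0],"translation":[-0.01,0.05,0],"gripper":0},
    {"turn":[0,0,0],"translation":[-0.01,0.05,0],"gripper":0},
    {"turn":[0,0,0],"translation":[-0.01,0.05,0],"gripper":0},
    {"turn":[0,0,0],"translation":[-0.01,0.05,0],"gripper":0},
  ],
)

```text
time: 10.7
tcp_pos: [0.4875, 0.0156, 0.2165]
tcp_rot: [-3.128, -0.275, -0.005]
wrist_force: [-0.3, 0.4, 0.3]
grip_width: 0.0465
```

Emit:
arm_command(
  series=[
    {"turn":[0,0,0],"translation":[-0.01,0.05,0],"gripper":0},
    {"turn":[0,0,0],"translation":[-0.01,0.05,0],"gripper":0},
    {"turn":[0,0,0],"translation":[-0.01,0.05,0],"gripper":0},
    {"turn":[0,0,0],"translation":[-0.01,0.05,0],"gripper":0},
    {"turn":[0,0,0],"translation":[0,0.01,0],"gripper":0},
  ],
)

```text
time: 11.32
tcp_pos: [0.4818, -0.2075, 0.2152]
tcp_rot: [-3.13, -0.249, -0.005]
wrist_force: [0.8, 0.8, -0.3]
grip_width: 0.0465
```

```bash
python3 - <<'E'
from h import *
plan((.4831,-.2247,.16),9.5)
E
```

```text
t 11.325 tcp [ 0.4818 -0.2075  0.2152] w 0.0465 F [ 0.85  0.79 -0.34] j6 0.905
[[ 0.9874  0.1584  0.0029]
 [ 0.1584 -0.9874  0.0016]
 [ 0.0032 -0.0011 -1.    ]]
az 9.11 turn [-0.07 -0.18 -0.39] shift now-frame [-0.0016  0.0173  0.0551] shift target-frame [-0.0016  0.0172  0.0552]
```

Emit:
arm_command(
  series=[
    {"turn":[0,-0.2,-0.4],"translation":[-0.0016,0.0173,0],"gripper":0},
    {"turn":[0,0,0],"translation":[0,0,0.03],"gripper":0},
    {"turn":[0,0,0],"translation":[0,0,0.02],"gripper":0},
    {"turn":[0,0,0],"translation":[0,0,0],"gripper":0},
    {"turn":[0,0,0],"translation":[0,0,0],"gripper":0},
  ],
)

```text
time: 11.95
tcp_pos: [0.4845, -0.2246, 0.1646]
tcp_rot: [-3.13, -0.259, 0.0]
wrist_force: [1.0, -1.1, 0.1]
grip_width: 0.0468
```

```bash
python3 - <<'E'
from h import *
plan((.4831,-.2247,.087),9.5)
E
```

```text
t 11.95 tcp [ 0.4845 -0.2246  0.1646] w 0.0468 F [ 0.99 -1.12  0.08] j6 0.874
[[ 9.864e-01  1.646e-01 -3.000e-04]
 [ 1.646e-01 -9.864e-01  1.200e-03]
 [-1.000e-04 -1.200e-03 -1.000e+00]]
az 9.48 turn [-0.07  0.   -0.02] shift now-frame [-0.0013 -0.0001  0.0776] shift target-frame [-0.0013 -0.0002  0.0776]
```

Emit:
arm_command(
  series=[
    {"turn":[0,0,0],"translation":[-0.0013,0,0.02],"gripper":0},
    {"turn":[0,0,0],"translation":[0,0,0.025],"gripper":0},
    {"turn":[0,0,0],"translation":[0,0,0.02],"gripper":0},
    {"turn":[0,0,0],"translation":[0,0,0.01],"gripper":0},
    {"turn":[0,0,0],"translation":[0,0,0],"gripper":0},
  ],
)

```text
time: 12.58
tcp_pos: [0.4843, -0.2246, 0.0873]
tcp_rot: [3.13, 0.261, 0.004]
wrist_force: [0.0, -0.4, 0.3]
grip_width: 0.0464
```

```bash
python3 - <<'E'
from h import *
plan((.4831,-.2247,.0852),9.5)
crop('scene',160,210,110,120,6,'pics/f1.png')
E
```

```text
t 12.575 tcp [ 0.4843 -0.2246  0.0873] w 0.0464 F [ 0.03 -0.43  0.34] j6 0.873
[[ 9.862e-01  1.658e-01  2.800e-03]
 [ 1.658e-01 -9.862e-01 -6.000e-04]
 [ 2.600e-03  1.000e-03 -1.000e+00]]
az 9.54 turn [ 0.06 -0.15  0.04] shift now-frame [-0.0012 -0.0001  0.0021] shift target-frame [-0.0012 -0.0001  0.0021]
```

View pics/f1.png

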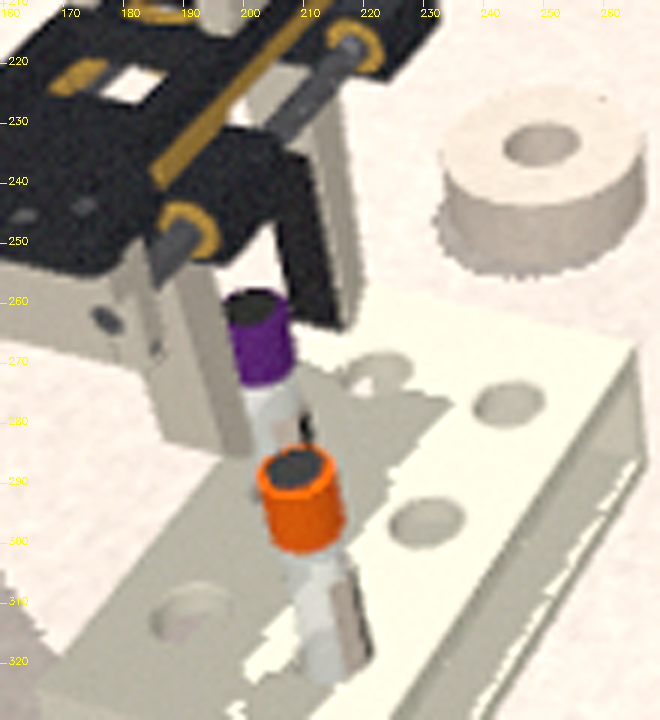

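The long tube's cap at (202,265) is between the fingers. I'll make a small correction and grip.

Emit:
arm_command(
  series=[
    {"turn":[0,-0.1,0],"translation":[-0.0012,0,0.002],"gripper":0},
    {"turn":[0,0,0],"translation":[0,0,0],"gripper":1},
    {"turn":[0,0,0],"translation":[0,0,0],"gripper":1},
    {"turn":[0,0,0],"translation":[0,0,0],"gripper":1},
  ],
)

```text
time: 13.12
tcp_pos: [0.485, -0.226, 0.0884]
tcp_rot: [3.127, 0.261, 0.008]
wrist_force: [0.3, -0.3, -0.7]
grip_width: 0.0211
```

Emit:
arm_command(
  series=[
    {"turn":[0,0,0],"translation":[0,0,-0.03],"gripper":1},
    {"turn":[0,0,0],"translation":[0,0,-0.05],"gripper":1},
    {"turn":[0,0,0],"translation":[0,0,-0.05],"gripper":1},
    {"turn":[0,0,0],"translation":[0,0,-0.03],"gripper":1},
    {"turn":[0,0,3.5],"translation":[0,0,0],"gripper":1},
  ],
)

```text
time: 13.75
tcp_pos: [0.4835, -0.2251, 0.2533]
tcp_rot: [3.134, 0.164, 0.007]
wrist_force: [-0.1, 0.1, -0.4]
grip_width: 0.0187
```

```bash
python3 - <<'E'
from h import *
plan((.486,.1016,.225),3)
crop('scene',160,120,110,120,6,'pics/f2.png')
E
```

```text
t 13.75 tcp [ 0.4835 -0.2251  0.2533] w 0.0187 F [-0.1   0.13 -0.45] j6 0.935
[[ 0.9946  0.1041  0.0045]
 [ 0.1041 -0.9946 -0.003 ]
 [ 0.0042  0.0034 -1.    ]]
az 5.98 turn [ 0.19 -0.24  2.97] shift now-frame [ 0.0363 -0.3248  0.0273] shift target-frame [ 0.0195 -0.3261  0.0283]
```

View pics/f2.png

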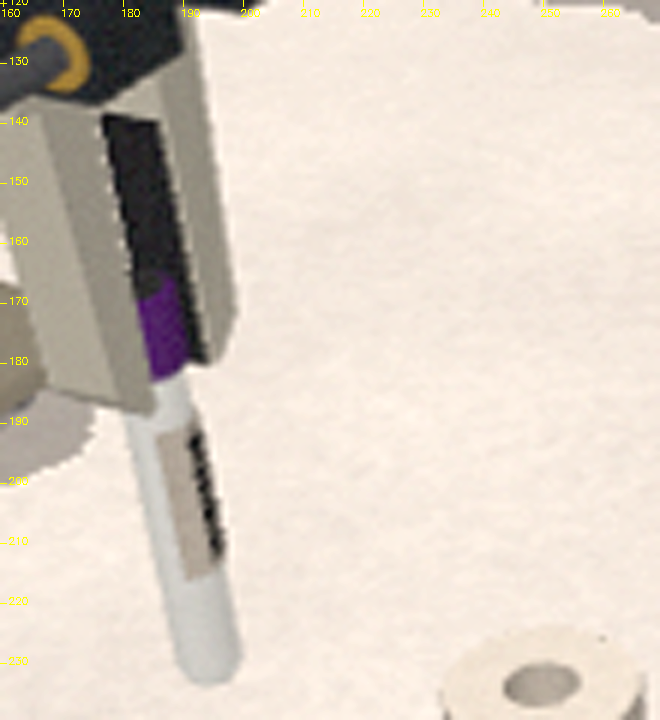

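Emit:
arm_command(
  series=[
    {"turn":[0.2,-0.2,3.0],"translation":[0,0,0],"gripper":1},
    {"turn":[0,0,0],"translation":[0.003,-0.05,0],"gripper":1},
    {"turn":[0,0,0],"translation":[0.003,-0.05,0],"gripper":1},
    {"turn":[0,0,0],"translation":[0.003,-0.05,0],"gripper":1},
    {"turn":[0,0,0],"translation":[0.003,-0.05,0],"gripper":1},
  ],
)

```text
time: 14.42
tcp_pos: [0.4845, -0.0223, 0.2502]
tcp_rot: [-3.139, -0.069, 0.005]
wrist_force: [0.2, -0.6, -0.3]
grip_width: 0.0184
```

Emit:
arm_command(
  series=[
    {"turn":[0,0,0],"translation":[0.003,-0.05,0],"gripper":1},
    {"turn":[0,0,0],"translation":[0.003,-0.04,0],"gripper":1},
    {"turn":[0,0,0],"translation":[0,-0.01,0],"gripper":1},
    {"turn":[0,0,0],"translation":[0,0,0],"gripper":1},
  ],
)

```text
time: 14.92
tcp_pos: [0.4843, 0.0837, 0.2486]
tcp_rot: [-3.139, -0.081, 0.009]
wrist_force: [-0.0, -0.8, -0.3]
grip_width: 0.0187
```

```bash
python3 - <<'E'
from h import *
plan((.486,.1016,.175),3)
E
```

```text
t 14.925 tcp [0.4843 0.0837 0.2486] w 0.0187 F [-0.04 -0.79 -0.34] j6 1.584
[[ 0.9986  0.0518 -0.0057]
 [ 0.0519 -0.9987  0.0016]
 [-0.0056 -0.0019 -1.    ]]
az 2.97 turn [-0.11  0.32 -0.03] shift now-frame [ 0.0031 -0.0177  0.0736] shift target-frame [ 0.0027 -0.0178  0.0736]
```

Emit:
arm_command(
  series=[
    {"turn":[-0.1,0.3,0],"translation":[0.003,-0.0178,0.02],"gripper":1},
    {"turn":[0,0,0],"translation":[0,0,0.03],"gripper":1},
    {"turn":[0,0,0],"translation":[0,0,0.018],"gripper":1},
    {"turn":[0,0,0],"translation":[0,0,0],"gripper":1},
    {"turn":[0,0,0],"translation":[0,0,0],"gripper":1},
  ],
)

```text
time: 15.55
tcp_pos: [0.4877, 0.0966, 0.1798]
tcp_rot: [3.139, 0.074, 0.002]
wrist_force: [-0.1, -0.6, 0.2]
grip_width: 0.0188
```

```bash
python3 - <<'E'
from h import *
o,M=state()
plan((.486,.1016,.165),3)
crop('scene',270,110,90,95,7,'pics/f3.png')
p=o['tcp_pos']
print(proj('scene',[p+[0,0,-.080],p+[0,0,.027],[.486,.1016,.07]]).round(1))
E
```

```text
t 15.55 tcp [0.4877 0.0966 0.1798] w 0.0188 F [-0.09 -0.59  0.23] j6 1.617
[[ 0.9989  0.0472  0.0013]
 [ 0.0472 -0.9989 -0.0016]
 [ 0.0012  0.0017 -1.    ]]
t 15.55 tcp [0.4877 0.0966 0.1798] w 0.0188 F [-0.09 -0.59  0.23] j6 1.617
[[ 0.9989  0.0472  0.0013]
 [ 0.0472 -0.9989 -0.0016]
 [ 0.0012  0.0017 -1.    ]]
az 2.71 turn [ 0.1  -0.07 -0.29] shift now-frame [-0.0014 -0.0051  0.0148] shift target-frame [-0.0014 -0.0051  0.0148]
[[305.4 177.4]
 [304.2 128.9]
 [306.2 188.4]]
```

View pics/f3.png

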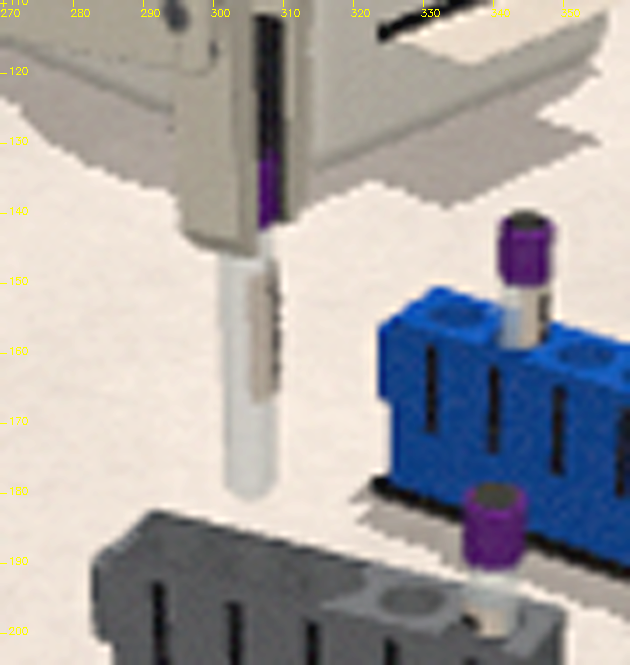

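Emit:
arm_command(
  series=[
    {"turn":[0.1,-0.1,-0.3],"translation":[-0.0005,-0.0051,0.012],"gripper":1},
    {"turn":[0,0,0],"translation":[0,0,0],"gripper":1},
    {"turn":[0,0,0],"translation":[0,0,0],"gripper":1},
  ],
)

```text
time: 15.98
tcp_pos: [0.488, 0.102, 0.1688]
tcp_rot: [-3.14, -0.083, -0.004]
wrist_force: [0.0, 0.6, -0.5]
grip_width: 0.0186
```

```bash
python3 - <<'E'
from h import *
o,M=state()
plan((.487,.1016,.157),3)
crop('scene',270,110,90,95,7,'pics/f4.png')
p=o['tcp_pos']
print(proj('scene',[p+[0,0,-.080],p+[0,0,.027],[.486,.1016,.07]]).round(1))
E
```

```text
t 15.975 tcp [0.488  0.102  0.1688] w 0.0186 F [ 0.02  0.58 -0.55] j6 1.621
[[ 9.986e-01  5.280e-02  2.300e-03]
 [ 5.280e-02 -9.986e-01  4.000e-04]
 [ 2.300e-03 -3.000e-04 -1.000e+00]]
t 15.975 tcp [0.488  0.102  0.1688] w 0.0186 F [ 0.02  0.58 -0.55] j6 1.621
[[ 9.986e-01  5.280e-02  2.300e-03]
 [ 5.280e-02 -9.986e-01  4.000e-04]
 [ 2.300e-03 -3.000e-04 -1.000e+00]]
az 3.03 turn [-0.02 -0.13  0.03] shift now-frame [-0.0011  0.0004  0.0118] shift target-frame [-0.001   0.0004  0.0118]
[[306.9 180.9]
 [305.8 133.3]
 [306.2 188.4]]
```

View pics/f4.png

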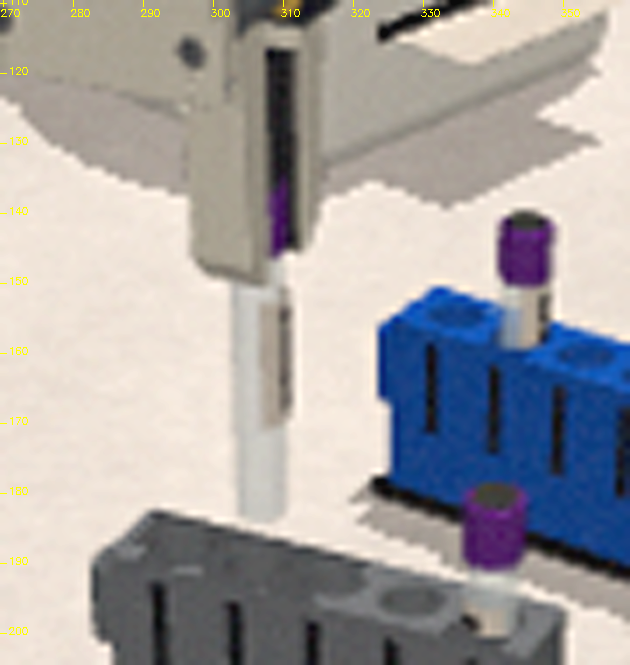

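Emit:
arm_command(
  series=[
    {"turn":[0,-0.1,0],"translation":[-0.0014,0.0004,0.01],"gripper":1},
    {"turn":[0,0,0],"translation":[0,0,0],"gripper":1},
    {"turn":[0,0,0],"translation":[0,0,0],"gripper":1},
  ],
)

```text
time: 16.4
tcp_pos: [0.4864, 0.1016, 0.1579]
tcp_rot: [-3.14, -0.083, -0.0]
wrist_force: [-0.4, 0.1, -0.3]
grip_width: 0.0182
```

```bash
python3 - <<'E'
from h import *
o,M=state()
plan((.4866,.1016,.147),3)
crop('scene',270,110,90,95,7,'pics/f5.png')
p=o['tcp_pos']
print(proj('scene',[p+[0,0,-.080],p+[0,0,.027],[.486,.1016,.07]]).round(1))
E
```

```text
t 16.4 tcp [0.4864 0.1016 0.1579] w 0.0182 F [-0.45  0.09 -0.26] j6 1.62
[[ 9.986e-01  5.300e-02  1.000e-04]
 [ 5.300e-02 -9.986e-01  3.000e-04]
 [ 1.000e-04 -3.000e-04 -1.000e+00]]
t 16.4 tcp [0.4864 0.1016 0.1579] w 0.0182 F [-0.45  0.09 -0.26] j6 1.62
[[ 9.986e-01  5.300e-02  1.000e-04]
 [ 5.300e-02 -9.986e-01  3.000e-04]
 [ 1.000e-04 -3.000e-04 -1.000e+00]]
az 3.04 turn [-0.02 -0.01  0.04] shift now-frame [0.0002 0.     0.0109] shift target-frame [0.0002 0.     0.0109]
[[306.3 185.2]
 [305.1 138.3]
 [306.2 188.4]]
```

View pics/f5.png

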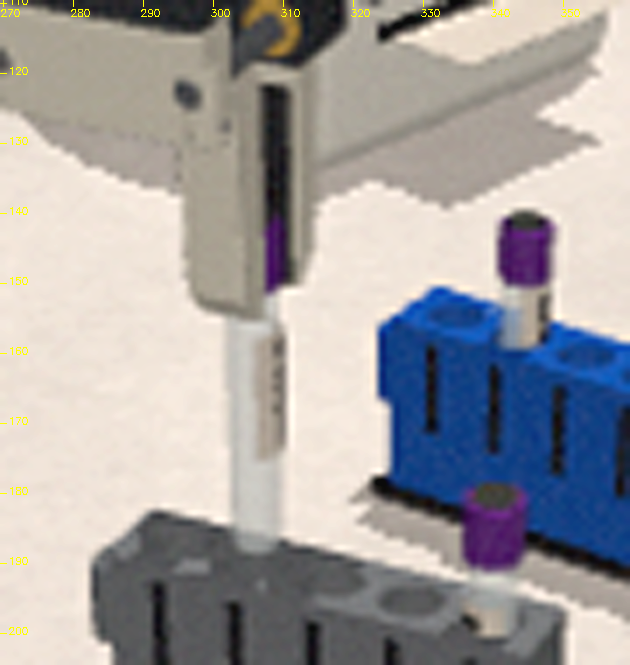

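Emit:
arm_command(
  series=[
    {"turn":[0,0,0],"translation":[0,0,0.007],"gripper":1},
    {"turn":[0,0,0],"translation":[0,0,0.005],"gripper":1},
    {"turn":[0,0,0],"translation":[0,0,0],"gripper":1},
  ],
)

```text
time: 16.82
tcp_pos: [0.4862, 0.1016, 0.1449]
tcp_rot: [-3.14, -0.083, 0.0]
wrist_force: [0.5, -0.3, -0.9]
grip_width: 0.0186
```

Emit:
arm_command(
  series=[
    {"turn":[0,0,0],"translation":[0,0,0.006],"gripper":1},
    {"turn":[0,0,0],"translation":[0,0,0.006],"gripper":1},
    {"turn":[0,0,0],"translation":[0,0,0],"gripper":1},
  ],
)

```text
time: 17.2
tcp_pos: [0.4861, 0.1016, 0.1319]
tcp_rot: [-3.14, -0.083, 0.001]
wrist_force: [-0.3, -0.2, 0.6]
grip_width: 0.0188
```

```bash
python3 - <<'E'
from h import *
plan((.4866,.1016,.085),3)
crop('scene',270,110,90,95,7,'pics/f6.png')
E
```

```text
t 17.2 tcp [0.4861 0.1016 0.1319] w 0.0188 F [-0.29 -0.15  0.58] j6 1.62
[[ 9.986e-01  5.300e-02 -5.000e-04]
 [ 5.300e-02 -9.986e-01  3.000e-04]
 [-5.000e-04 -3.000e-04 -1.000e+00]]
az 3.04 turn [-0.02  0.03  0.04] shift now-frame [ 0.0005 -0.      0.0469] shift target-frame [ 0.0005 -0.      0.0469]
```

View pics/f6.png

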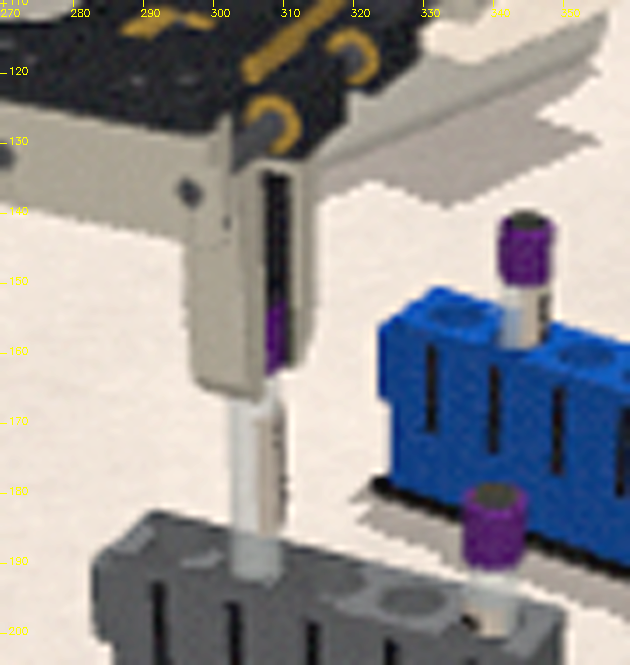

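Emit:
arm_command(
  series=[
    {"turn":[0,0,0],"translation":[0.0003,0,0.01],"gripper":1},
    {"turn":[0,0,0],"translation":[0,0,0.01],"gripper":1},
    {"turn":[0,0,0],"translation":[0,0,0.01],"gripper":1},
    {"turn":[0,0,0],"translation":[0,0,0.006],"gripper":1},
    {"turn":[0,0,0],"translation":[0,0,0.003],"gripper":1},
  ],
)

```text
time: 17.88
tcp_pos: [0.4865, 0.1016, 0.0903]
tcp_rot: [-3.14, -0.083, 0.001]
wrist_force: [0.6, 0.2, -0.0]
grip_width: 0.0187
```

Emit:
arm_command(
  series=[
    {"turn":[0,0,0],"translation":[0,0,0],"gripper":1},
    {"turn":[0,0,0],"translation":[0,0,0.0015],"gripper":1},
  ],
)

```text
time: 18.12
tcp_pos: [0.4867, 0.1016, 0.0889]
tcp_rot: [-3.14, -0.083, 0.0]
wrist_force: [-1.0, 0.0, -0.8]
grip_width: 0.0184
```

Emit:
arm_command(
  series=[
    {"turn":[0,0,0],"translation":[0,0,0.001],"gripper":1},
    {"turn":[0,0,0],"translation":[0,0,0.001],"gripper":1},
  ],
)

```text
time: 18.38
tcp_pos: [0.4872, 0.1016, 0.0875]
tcp_rot: [-3.14, -0.083, -0.002]
wrist_force: [-1.1, 0.4, 5.9]
grip_width: 0.0184
```

Emit:
arm_command(
  series=[
    {"turn":[0,0,0],"translation":[0,0,0.001],"gripper":1},
    {"turn":[0,0,0],"translation":[0,0,0.001],"gripper":1},
  ],
)

```text
time: 18.62
tcp_pos: [0.4879, 0.1015, 0.0874]
tcp_rot: [-3.14, -0.083, -0.004]
wrist_force: [-5.4, -1.1, 10.6]
grip_width: 0.0188
```

```bash
python3 - <<'E'
from h import *
crop('scene',270,130,90,85,7,'pics/f7.png')
o,M=state()
print(proj('scene',[[.486,.1016,.111],[.5637,.1047,.111]]))
E
```

```text
t 18.675 tcp [0.4879 0.1015 0.0874] w 0.0186 F [-4.55 -1.16 10.05] j6 1.62
[[ 9.986e-01  5.300e-02  2.500e-03]
 [ 5.300e-02 -9.986e-01  1.000e-04]
 [ 2.500e-03  0.000e+00 -1.000e+00]]
[[305.75725888 171.39554109]
 [339.97969973 179.5020219 ]]
```

View pics/f7.png

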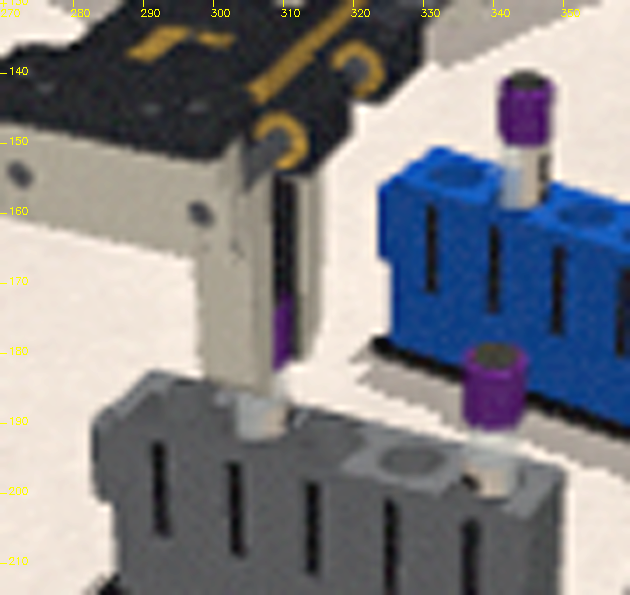

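Emit:
arm_command(
  series=[
    {"turn":[0,0,0],"translation":[-0.0012,0,0],"gripper":1},
    {"turn":[0,0,0],"translation":[0,0,0.0005],"gripper":1},
  ],
)

```text
time: 18.92
tcp_pos: [0.4871, 0.1015, 0.0875]
tcp_rot: [-3.14, -0.083, -0.006]
wrist_force: [-0.6, -0.0, 2.8]
grip_width: 0.0182
```

```bash
python3 - <<'E'
from h import *
state()
E
```

```text
t 18.925 tcp [0.4871 0.1015 0.0875] w 0.0182 F [-0.64 -0.01  2.85] j6 1.62
[[ 9.986e-01  5.300e-02  3.700e-03]
 [ 5.300e-02 -9.986e-01  2.000e-04]
 [ 3.700e-03 -0.000e+00 -1.000e+00]]
```

Lateral force is gone and the tube rests on the floor at 2.8 N. I'll release it and go to the orange tube.

Emit:
arm_command(
  series=[
    {"turn":[0,0,0],"translation":[0,0,0],"gripper":0},
    {"turn":[0,0,0],"translation":[0,0,0],"gripper":0},
    {"turn":[0,0,0],"translation":[0,0,0],"gripper":0},
    {"turn":[0,0,0],"translation":[0,0,-0.04],"gripper":0},
    {"turn":[0,0,0],"translation":[0,0,-0.05],"gripper":0},
  ],
)

```text
time: 19.55
tcp_pos: [0.4828, 0.1011, 0.1735]
tcp_rot: [3.14, 0.083, -0.012]
wrist_force: [0.7, 0.3, -0.2]
grip_width: 0.0465
```

Emit:
arm_command(
  series=[
    {"turn":[0,0,0],"translation":[0,0,-0.04],"gripper":0},
    {"turn":[0,0,-9.5],"translation":[0,0,0],"gripper":0},
    {"turn":[0,0,-9.5],"translation":[0,0,0],"gripper":0},
  ],
)

```text
time: 19.92
tcp_pos: [0.4855, 0.1014, 0.22]
tcp_rot: [3.081, 0.613, 0.001]
wrist_force: [-0.8, -0.2, -0.0]
grip_width: 0.0466
```

```bash
python3 - <<'E'
from h import *
plan((.5323,-.2670,.2),22)
crop('scene',270,130,130,110,6,'pics/g1.png')
crop('scene',185,270,60,70,8,'pics/g2.png')
E
```

```text
t 19.925 tcp [0.4855 0.1014 0.22  ] w 0.0466 F [-0.8  -0.15 -0.02] j6 1.28
[[ 9.238e-01  3.829e-01  5.000e-04]
 [ 3.829e-01 -9.238e-01 -0.000e+00]
 [ 5.000e-04  2.000e-04 -1.000e+00]]
az 22.51 turn [ 0.01 -0.03  0.51] shift now-frame [-0.0978  0.3582  0.02  ] shift target-frame [-0.0946  0.3591  0.02  ]
```

View pics/g1.png

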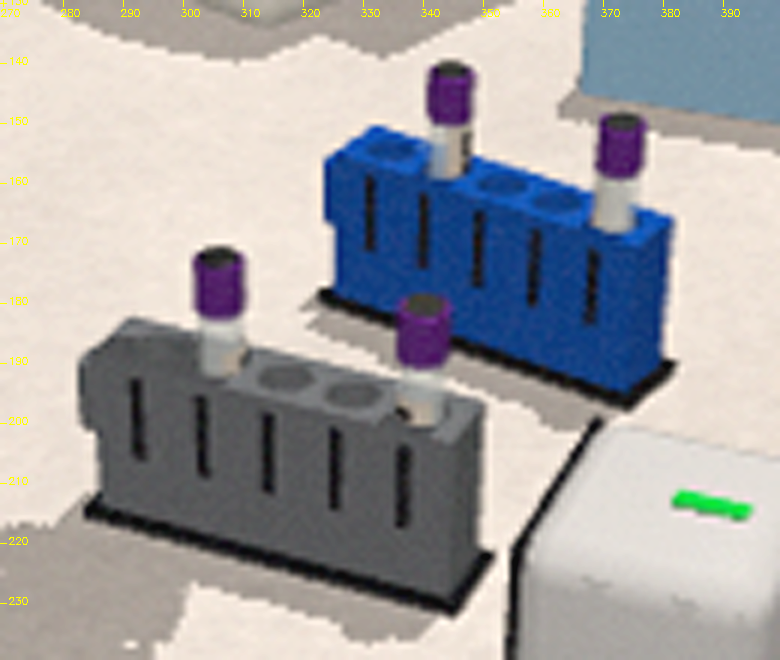

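View pics/g2.png

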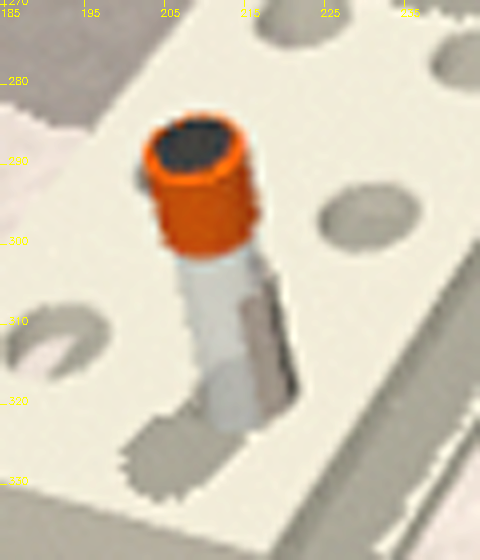

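Both purple tubes are seated, with the long one at (305,185), its cap level with its neighbour's. On the orange tube the label's left edge is slightly right of centre, which puts the label centre at about +35° azimuth.

Emit:
arm_command(
  series=[
    {"turn":[0,0,0.5],"translation":[-0.0135,0.05,0],"gripper":0},
    {"turn":[0,0,0],"translation":[-0.0135,0.05,0],"gripper":0},
    {"turn":[0,0,0],"translation":[-0.0135,0.05,0],"gripper":0},
    {"turn":[0,0,0],"translation":[-0.0135,0.05,0],"gripper":0},
    {"turn":[0,0,0],"translation":[-0.0135,0.05,0],"gripper":0},
  ],
)

```text
time: 20.65
tcp_pos: [0.5144, -0.1591, 0.218]
tcp_rot: [-3.088, -0.57, 0.001]
wrist_force: [0.7, 0.5, 0.6]
grip_width: 0.0466
```

Emit:
arm_command(
  series=[
    {"turn":[0,0,0],"translation":[-0.0135,0.05,0],"gripper":0},
    {"turn":[0,0,0],"translation":[-0.0135,0.05,0],"gripper":0},
    {"turn":[0,0,0],"translation":[0,0,0],"gripper":0},
    {"turn":[0,0,0],"translation":[0,0,0],"gripper":0},
  ],
)

```text
time: 21.15
tcp_pos: [0.5231, -0.2686, 0.2151]
tcp_rot: [-3.091, -0.536, 0.005]
wrist_force: [-0.2, -0.1, 0.3]
grip_width: 0.0465
```

```bash
python3 - <<'E'
from h import *
plan((.5323,-.2670,.17),22)
E
```

```text
t 21.15 tcp [ 0.5231 -0.2686  0.2151] w 0.0465 F [-0.19 -0.08  0.25] j6 0.665
[[ 0.9416  0.3366 -0.0041]
 [ 0.3366 -0.9416  0.0035]
 [-0.0027 -0.0047 -1.    ]]
az 19.67 turn [-0.27  0.15 -2.33] shift now-frame [0.0093 0.0018 0.045 ] shift target-frame [0.0091 0.0019 0.0451]
```

Emit:
arm_command(
  series=[
    {"turn":[-0.2,0.1,0],"translation":[0.0095,0.0018,0.015],"gripper":0},
    {"turn":[0,0,0],"translation":[0,0,0.025],"gripper":0},
    {"turn":[0,0,0],"translation":[0,0,0.005],"gripper":0},
    {"turn":[0,0,0],"translation":[0,0,0],"gripper":0},
    {"turn":[0,0,0],"translation":[0,0,0],"gripper":0},
  ],
)

```text
time: 21.78
tcp_pos: [0.5348, -0.2618, 0.1677]
tcp_rot: [-3.093, -0.539, 0.0]
wrist_force: [0.1, 0.9, 0.2]
grip_width: 0.0466
```

```bash
python3 - <<'E'
from h import *
plan((.5323,-.2670,.0852),20)
E
```

```text
t 21.775 tcp [ 0.5348 -0.2618  0.1677] w 0.0466 F [0.11 0.86 0.22] j6 0.684
[[ 9.410e-01  3.384e-01 -5.000e-04]
 [ 3.384e-01 -9.410e-01  1.400e-03]
 [ 0.000e+00 -1.500e-03 -1.000e+00]]
az 19.78 turn [-0.09 -0.   -0.22] shift now-frame [-0.0041  0.0042  0.0825] shift target-frame [-0.0041  0.004   0.0825]
```

Emit:
arm_command(
  series=[
    {"turn":[0,0,0],"translation":[-0.004,0.004,0.01],"gripper":0},
    {"turn":[0,0,0],"translation":[0,0,0.01],"gripper":0},
    {"turn":[0,0,0],"translation":[0,0,0],"gripper":0},
    {"turn":[0,0,0],"translation":[0,0,0],"gripper":0},
  ],
)

```text
time: 22.28
tcp_pos: [0.5328, -0.2679, 0.1476]
tcp_rot: [3.095, 0.539, 0.002]
wrist_force: [0.1, 0.3, -0.4]
grip_width: 0.0462
```

```bash
python3 - <<'E'
from h import *
plan((.5323,-.2670,.0852),20)
E
```

```text
t 22.275 tcp [ 0.5328 -0.2679  0.1476] w 0.0462 F [ 0.1   0.28 -0.44] j6 0.674
[[ 9.412e-01  3.379e-01  1.400e-03]
 [ 3.379e-01 -9.412e-01  2.000e-04]
 [ 1.300e-03  3.000e-04 -1.000e+00]]
az 19.75 turn [ 0.02 -0.08 -0.25] shift now-frame [-0.0002 -0.001   0.0624] shift target-frame [-0.0002 -0.001   0.0624]
```

Emit:
arm_command(
  series=[
    {"turn":[0,0,0],"translation":[0,-0.001,0.02],"gripper":0},
    {"turn":[0,0,0],"translation":[0,0,0.02],"gripper":0},
    {"turn":[0,0,0],"translation":[0,0,0.014],"gripper":0},
    {"turn":[0,0,0],"translation":[0,0,0.006],"gripper":0},
    {"turn":[0,0,0],"translation":[0,0,0],"gripper":0},
  ],
)

```text
time: 22.9
tcp_pos: [0.5315, -0.2662, 0.0818]
tcp_rot: [-3.093, -0.538, 0.001]
wrist_force: [-0.8, 1.0, -0.5]
grip_width: 0.0465
```

```bash
python3 - <<'E'
from h import *
plan((.5323,-.2670,.0852),20)
crop('scene',170,230,80,100,6,'pics/g3.png')
E
```

```text
t 22.9 tcp [ 0.5315 -0.2662  0.0818] w 0.0465 F [-0.78  1.02 -0.47] j6 0.675
[[ 9.412e-01  3.378e-01 -8.000e-04]
 [ 3.378e-01 -9.412e-01  1.600e-03]
 [-2.000e-04 -1.800e-03 -1.000e+00]]
az 19.74 turn [-0.1   0.01 -0.26] shift now-frame [ 0.0004  0.001  -0.0034] shift target-frame [ 0.0004  0.001  -0.0034]
```

View pics/g3.png

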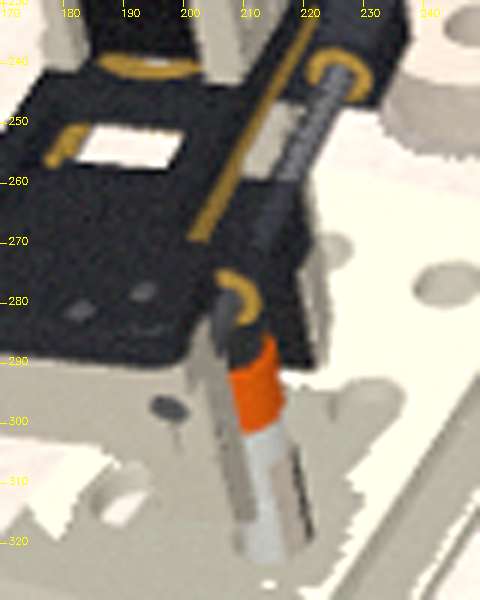

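Emit:
arm_command(
  series=[
    {"turn":[0,0,0],"translation":[0.0004,0.0008,-0.003],"gripper":0},
    {"turn":[0,0,0],"translation":[0,0,0],"gripper":0},
    {"turn":[0,0,0],"translation":[0,0,0],"gripper":1},
    {"turn":[0,0,0],"translation":[0,0,0],"gripper":1},
    {"turn":[0,0,0],"translation":[0,0,0],"gripper":1},
  ],
  grip_force=20,
)

```text
time: 23.58
tcp_pos: [0.534, -0.2679, 0.088]
tcp_rot: [3.094, 0.538, 0.005]
wrist_force: [-0.4, 0.2, -0.4]
grip_width: 0.0211
```

Emit:
arm_command(
  series=[
    {"turn":[0,0,0],"translation":[0,0,0],"gripper":1},
    {"turn":[0,0,0],"translation":[0,0,0],"gripper":1},
  ],
)

```text
time: 23.82
tcp_pos: [0.534, -0.2679, 0.0881]
tcp_rot: [3.094, 0.538, 0.005]
wrist_force: [0.3, -0.5, 0.5]
grip_width: 0.0188
```

Emit:
arm_command(
  series=[
    {"turn":[0,0,0],"translation":[0,0,-0.02],"gripper":1},
    {"turn":[0,0,0],"translation":[0,0,-0.04],"gripper":1},
    {"turn":[0,0,0],"translation":[0,0,-0.04],"gripper":1},
    {"turn":[0,0,0],"translation":[0,0,-0.02],"gripper":1},
    {"turn":[0,0,0],"translation":[0,0,0],"gripper":1},
  ],
)

```text
time: 24.45
tcp_pos: [0.5339, -0.2681, 0.2172]
tcp_rot: [3.092, 0.538, 0.008]
wrist_force: [-0.2, 0.5, -0.3]
grip_width: 0.0185
```

```bash
python3 - <<'E'
from h import *
plan((.5795,-.063,.164),5)
crop('scene',160,140,80,100,6,'pics/g4.png')
E
```

```text
t 24.45 tcp [ 0.5339 -0.2681  0.2172] w 0.0185 F [-0.16  0.49 -0.29] j6 0.675
[[ 0.9412  0.3378  0.0059]
 [ 0.3378 -0.9412 -0.0026]
 [ 0.0047  0.0045 -1.    ]]
az 19.74 turn [ 0.22 -0.3  14.74] shift now-frame [ 0.112  -0.1778  0.0529] shift target-frame [ 0.0633 -0.2003  0.0532]
```

View pics/g4.png

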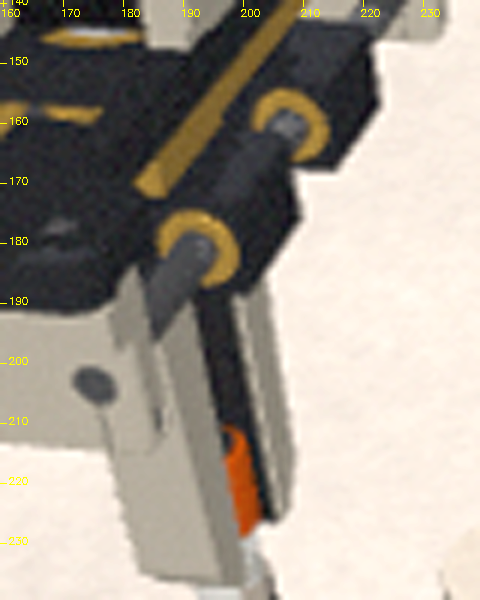

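Emit:
arm_command(
  series=[
    {"turn":[0,0,10],"translation":[0,0,0],"gripper":1},
    {"turn":[0,0,10],"translation":[0,0,0],"gripper":1},
    {"turn":[0,0,10],"translation":[0,0,0],"gripper":1},
    {"turn":[0,0,10],"translation":[0,0,0],"gripper":1},
    {"turn":[0,0,10],"translation":[0,0,0],"gripper":1},
  ],
)

```text
time: 25.12
tcp_pos: [0.5303, -0.2658, 0.2092]
tcp_rot: [-3.019, 0.859, 0.008]
wrist_force: [1.1, -0.3, -0.2]
grip_width: 0.0187
```

Emit:
arm_command(
  series=[
    {"turn":[0,0,10],"translation":[0,0,0],"gripper":1},
    {"turn":[0,0,10],"translation":[0,0,0],"gripper":1},
    {"turn":[0,0,0],"translation":[0,0,0],"gripper":1},
    {"turn":[0,0,0],"translation":[0,0,0],"gripper":1},
  ],
)

```text
time: 25.62
tcp_pos: [0.5278, -0.2642, 0.2036]
tcp_rot: [-2.819, 1.381, 0.022]
wrist_force: [0.1, -0.3, -0.0]
grip_width: 0.0188
```

```bash
python3 - <<'E'
from h import *
plan((.5795,-.063,.167),5)
crop('scene',170,210,60,70,8,'pics/g5.png')
E
```

```text
t 25.625 tcp [ 0.5278 -0.2642  0.2036] w 0.0188 F [ 0.07 -0.29 -0.04] j6 1.93
[[ 0.613  -0.79   -0.0116]
 [-0.79   -0.6131  0.0083]
 [-0.0136  0.0041 -0.9999]]
az -52.19 turn [ -0.18   0.83 -57.19] shift now-frame [-0.1267 -0.1644  0.0377] shift target-frame [ 0.0691 -0.1959  0.0366]
```

View pics/g5.png

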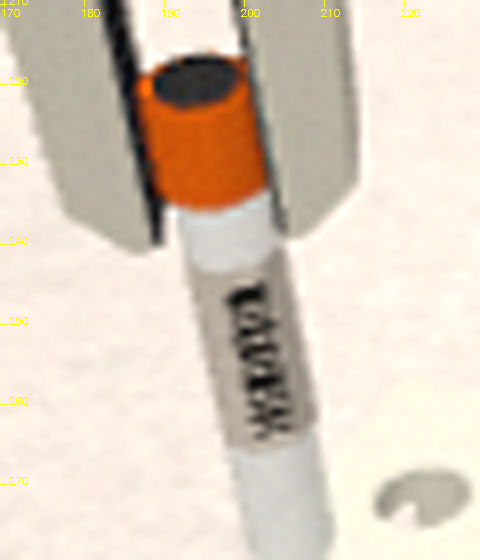

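```bash
python3 - <<'E'
from h import *
im=cv2.imread('pics/g5_full.png').astype(float)
# straighten: shear rows 243..266
for m in (.19,):
    s=.19; rows=range(245,263)
    xs=np.arange(185,215,.5); g=[]
    for sat in (0,1):
        acc=[]
        for r in rows:
            line=im[r].min(1) if sat==0 else im[r].max(1)-im[r].min(1)
            acc.append(np.interp(xs+s*(r-254),np.arange(640),line))
        g.append(np.mean(acc,0))
    for x,a,b in zip(xs,*g): print(x,round(a),round(b))
E
```

```text
185.0 146 16
185.5 146 16
186.0 146 16
186.5 146 16
187.0 146 16
187.5 146 16
188.0 145 16
188.5 146 16
189.0 146 16
189.5 146 16
190.0 146 16
190.5 146 16
191.0 146 16
191.5 146 16
192.0 146 16
192.5 146 16
193.0 147 16
193.5 146 16
194.0 144 16
194.5 137 16
195.0 124 16
195.5 109 17
196.0 100 17
196.5 99 17
197.0 100 17
197.5 100 17
198.0 99 17
198.5 94 16
199.0 83 15
199.5 66 13
200.0 50 10
200.5 43 9
201.0 45 9
201.5 45 9
202.0 45 9
202.5 45 8
203.0 45 9
203.5 47 9
204.0 53 10
204.5 64 12
205.0 75 13
205.5 81 14
206.0 82 14
206.5 83 14
207.0 90 15
207.5 104 15
208.0 123 16
208.5 141 16
209.0 149 16
209.5 150 16
210.0 149 16
210.5 148 16
211.0 148 16
211.5 148 16
212.0 148 16
212.5 148 16
213.0 148 16
213.5 148 16
214.0 148 16
214.5 148 16
```

```bash
python3 - <<'E'
from h import *
im=cv2.imread('pics/top0.png').astype(float); g=im.mean(2)
def yaw_y(p,q,z): # edge along reader y, p left q right
    a=onz('top',p,z);b=onz('top',q,z); d=a-b; return np.degrees(np.arctan2(-d[0],d[1])),(a+b)/2
def yaw_x(p,q,z):
    a=onz('top',p,z);b=onz('top',q,z); d=a-b; return np.degrees(np.arctan2(d[1],d[0])),(a+b)/2
def edge_rows(cols,r0,r1):
    pts=[]
    for c in cols:
        d=np.abs(np.diff(g[r0:r1,c])); d[d<d.max()*.3]=0; pts.append((c,r0+.5+(d*np.arange(len(d))).sum()/d.sum()))
    return np.array(pts)
def edge_cols(rows,c0,c1):
    pts=[]
    for r in rows:
        d=np.abs(np.diff(g[r,c0:c1])); d[d<d.max()*.3]=0; pts.append((c0+.5+(d*np.arange(len(d))).sum()/d.sum(),r))
    return np.array(pts)
f=edge_rows(range(304,338),179,190); 
k=np.polyfit(f[:,0],f[:,1],1,w=None); res=f[:,1]-np.polyval(k,f[:,0]); print('front',k,res.std().round(2))
print(yaw_y((302,np.polyval(k,302)),(340,np.polyval(k,340)),.170))
b=edge_rows(range(304,334),142,151); k=np.polyfit(b[:,0],b[:,1],1); print('back',k,(b[:,1]-np.polyval(k,b[:,0])).std().round(2)); print(yaw_y((302,np.polyval(k,302)),(336,np.polyval(k,336)),.165))
hsv=cv2.cvtColor(im.astype(np.uint8),cv2.COLOR_BGR2HSV)
m=((im[:,:,1]-im[:,:,2])>30)&((im[:,:,1]-im[:,:,0])>20); m[:140]=0;m[200:]=0;m[:,:290]=0;m[:,350:]=0
wt=np.clip(im[:,:,1]-im[:,:,2],0,None)*m; ys,xs=np.nonzero(m); W=wt[ys,xs]; c=np.array([(xs*W).sum(),(ys*W).sum()])/W.sum()
C=np.cov(np.array([xs,ys]),aweights=W); v=np.linalg.eigh(C)[1][:,1]; v=v if v[1]<0 else -v
print('green',c,yaw_x(c+8*v,c-8*v,.173))
m=np.clip(im[:,:,2]-im[:,:,1]-25,0,None); m[:183]=0;m[200:]=0;m[:,:300]=0;m[:,345:]=0
ys,xs=np.nonzero(m); W=m[ys,xs]; c=np.array([(xs*W).sum(),(ys*W).sum()])/W.sum(); C=np.cov(np.array([xs,ys]),aweights=W); v=np.linalg.eigh(C)[1][:,1]; v=v if v[0]>0 else -v
print('red',c,yaw_y(c-12*v,c+12*v,.14))
E
```

```text
front [-8.74631464e-02  2.11541912e+02] 0.11
(np.float64(4.974100464736625), array([ 0.68116275, -0.05497945]))
back [-9.10102178e-02  1.75833971e+02] 0.33
(np.float64(5.261857179358448), array([ 0.74475029, -0.0519428 ]))
green [318.57696527 159.3820841 ] (np.float64(4.375602772760959), array([ 0.72123595, -0.0510565 ]))
red [321.03064067 189.84679666] (np.float64(5.242092156758351), array([ 0.67607517, -0.05537701]))
```

```bash
python3 - <<'E'
from h import *
for ox in (.7163,.7205):
    q=(ox,-.0517,np.radians(5.1))
    for l in((-.04,-.037,.107),(-.04,-.037,.173),(-.04,.037,.173),(-.036,-.037,.107),(.015,0,0),(.015,0,.01)):
        print(ox,l,'scene',proj('scene',[[*w(q,l[0],l[1]),l[2]]])[0].round(1),'top',proj('top',[[*w(q,l[0],l[1]),l[2]]])[0].round(1))
    print('spot',w(q,-.14,0))
crop('scene',340,190,75,125,6,'pics/r1.png',1.3)
E
```

```text
0.7163 (-0.04, -0.037, 0.107) scene [351.  252.4] top [341.5 191.2]
0.7163 (-0.04, -0.037, 0.173) scene [352.7 218.9] top [343.5 183.9]
0.7163 (-0.04, 0.037, 0.173) scene [367.8 195.2] top [298.9 187.9]
0.7163 (-0.036, -0.037, 0.107) scene [353.3 253. ] top [341.3 189. ]
0.7163 (0.015, 0, 0) scene [384.6 294.3] top [317.5 175.5]
0.7163 (0.015, 0, 0.01) scene [385.1 290.2] top [317.5 174.4]
spot [ 0.57685425 -0.0641452 ]
0.7205 (-0.04, -0.037, 0.107) scene [353.3 253.1] top [341.5 188.9]
0.7205 (-0.04, -0.037, 0.173) scene [355.2 219.6] top [343.4 181.4]
0.7205 (-0.04, 0.037, 0.173) scene [370.2 195.9] top [298.9 185.4]
0.7205 (-0.036, -0.037, 0.107) scene [355.7 253.8] top [341.3 186.7]
0.7205 (0.015, 0, 0) scene [386.8 295.1] top [317.5 173.4]
0.7205 (0.015, 0, 0.01) scene [387.3 291. ] top [317.5 172.3]
spot [ 0.58105425 -0.0641452 ]
```

View pics/r1.png

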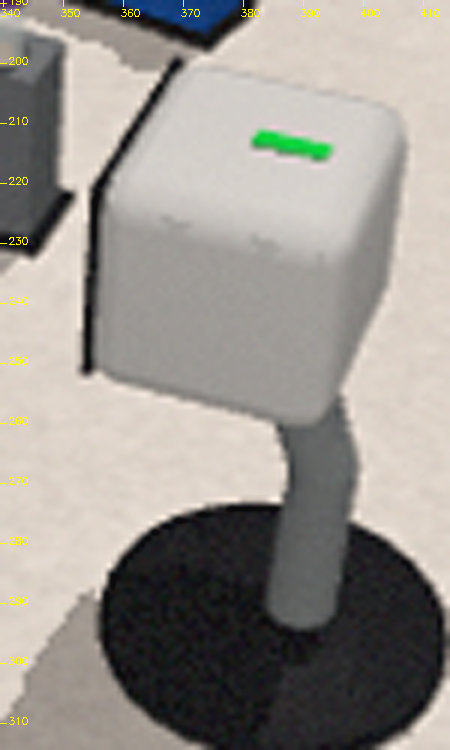

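Emit:
arm_command(
  series=[
    {"turn":[0,0.8,-10.5],"translation":[0,0,0],"gripper":1},
    {"turn":[0,0,-10.5],"translation":[0,0,0],"gripper":1},
    {"turn":[0,0,-10.5],"translation":[0,0,0],"gripper":1},
    {"turn":[0,0,-10.5],"translation":[0,0,0],"gripper":1},
    {"turn":[0,0,0],"translation":[0,0,0],"gripper":1},
  ],
)

```text
time: 26.35
tcp_pos: [0.5279, -0.2643, 0.2038]
tcp_rot: [3.129, -0.247, -0.002]
wrist_force: [-0.4, 0.3, -0.8]
grip_width: 0.0185
```

```bash
python3 - <<'E'
from h import *
plan((.5786,-.0643,.167),-9.8)
E
```

```text
t 26.35 tcp [ 0.5279 -0.2643  0.2038] w 0.0185 F [-0.38  0.33 -0.8 ] j6 1.179
[[ 9.876e-01 -1.567e-01 -1.300e-03]
 [-1.567e-01 -9.876e-01 -2.500e-03]
 [-9.000e-04  2.700e-03 -1.000e+00]]
az -9.02 turn [0.15 0.05 0.78] shift now-frame [ 0.0187 -0.2055  0.0362] shift target-frame [ 0.0159 -0.2057  0.0368]
```

Emit:
arm_command(
  series=[
    {"turn":[0,0,0],"translation":[0.004,-0.045,0],"gripper":1},
    {"turn":[0,0,0],"translation":[0.004,-0.045,0],"gripper":1},
    {"turn":[0,0,0],"translation":[0.004,-0.045,0],"gripper":1},
    {"turn":[0,0,0],"translation":[0.004,-0.04,0],"gripper":1},
    {"turn":[0,0,0],"translation":[0,0,0],"gripper":1},
  ],
)

```text
time: 26.98
tcp_pos: [0.5735, -0.0903, 0.2034]
tcp_rot: [3.126, -0.281, 0.0]
wrist_force: [-0.2, -0.1, -0.9]
grip_width: 0.0184
```

```bash
python3 - <<'E'
from h import *
plan((.5786,-.0643,.167),-9.8)
E
```

```text
t 26.975 tcp [ 0.5735 -0.0903  0.2034] w 0.0184 F [-0.21 -0.14 -0.93] j6 1.508
[[ 9.840e-01 -1.783e-01 -2.000e-04]
 [-1.783e-01 -9.840e-01 -2.900e-03]
 [ 4.000e-04  2.900e-03 -1.000e+00]]
az -10.27 turn [ 0.17 -0.02 -0.47] shift now-frame [ 0.0004 -0.0266  0.0364] shift target-frame [ 0.0006 -0.0265  0.0364]
```

Emit:
arm_command(
  series=[
    {"turn":[0.1,0,-0.4],"translation":[0,-0.015,0.012],"gripper":1},
    {"turn":[0,0,0],"translation":[0,-0.01,0.012],"gripper":1},
    {"turn":[0,0,0],"translation":[0,0,0.008],"gripper":1},
    {"turn":[0,0,0],"translation":[0,0,0],"gripper":1},
    {"turn":[0,0,0],"translation":[0,0,0],"gripper":1},
  ],
)

```text
time: 27.6
tcp_pos: [0.577, -0.0666, 0.1677]
tcp_rot: [3.127, -0.28, -0.003]
wrist_force: [0.8, -0.5, -0.4]
grip_width: 0.0189
```

```bash
python3 - <<'E'
from h import *
plan((.5786,-.0643,.167),-9.8)
crop('scene',255,130,110,110,7,'pics/p1.png')
E
```

```text
t 27.6 tcp [ 0.577  -0.0666  0.1677] w 0.0189 F [ 0.78 -0.52 -0.42] j6 1.548
[[ 0.9841 -0.1775 -0.0021]
 [-0.1775 -0.9841 -0.0015]
 [-0.0018  0.0019 -1.    ]]
az -10.22 turn [ 0.11  0.11 -0.42] shift now-frame [ 0.0012 -0.0025  0.0007] shift target-frame [ 0.0012 -0.0025  0.0007]
```

View pics/p1.png

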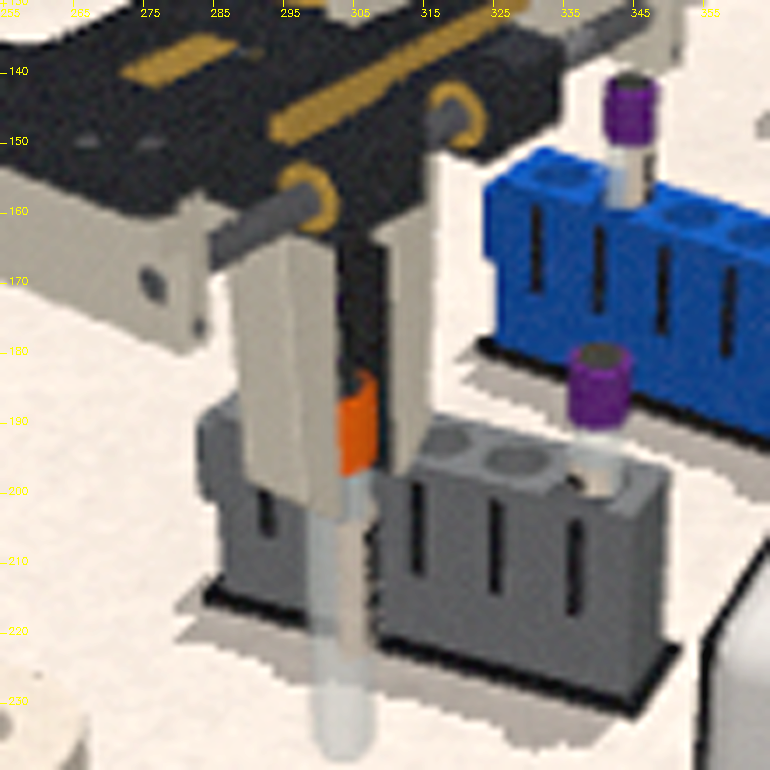

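The label's left edge is at column 304, which is the tube's mid-line. With the view azimuth of −59° that puts the label centre at about +5°, matching the reader's yaw of 5.1°. I'll trim the position.

Emit:
arm_command(
  series=[
    {"turn":[0.1,0.1,-0.4],"translation":[0.0012,-0.0025,0.0007],"gripper":1},
    {"turn":[0,0,0],"translation":[0,0,0],"gripper":1},
    {"turn":[0,0,0],"translation":[0,0,0],"gripper":1},
    {"turn":[0,0,0],"translation":[0,0,0],"gripper":1},
  ],
)

```text
time: 28.15
tcp_pos: [0.5793, -0.0649, 0.1682]
tcp_rot: [3.13, -0.27, 0.003]
wrist_force: [-0.1, -0.1, -0.9]
grip_width: 0.0185
```

```bash
python3 - <<'E'
from h import *
plan((.5786,-.0643,.167),-9.8)
crop('scene',255,130,110,110,7,'pics/p2.png')
crop('top',200,130,150,110,5,'pics/p3.png')
o=get_obs();p=o['tcp_pos']
print(o['qvel'].round(4),o['time'],proj('scene',[p+[-.0009,0,-.080],p+[-.0009,0,.007],p+[-.0009,0,-.027]]).round(1))
E
```

```text
t 28.15 tcp [ 0.5793 -0.0649  0.1682] w 0.0185 F [-0.11 -0.06 -0.89] j6 1.543
[[ 9.853e-01 -1.710e-01  1.800e-03]
 [-1.710e-01 -9.853e-01 -4.000e-04]
 [ 1.900e-03  1.000e-04 -1.000e+00]]
az -9.85 turn [ 0.01 -0.11 -0.05] shift now-frame [-0.0008 -0.0005  0.0012] shift target-frame [-0.0008 -0.0005  0.0012]
[ 0.0008  0.0014  0.0008 -0.0004  0.0007 -0.0011] 28.25 [[305.1 235.2]
 [303.9 193.1]
 [304.4 210.2]]
```

View pics/p2.png

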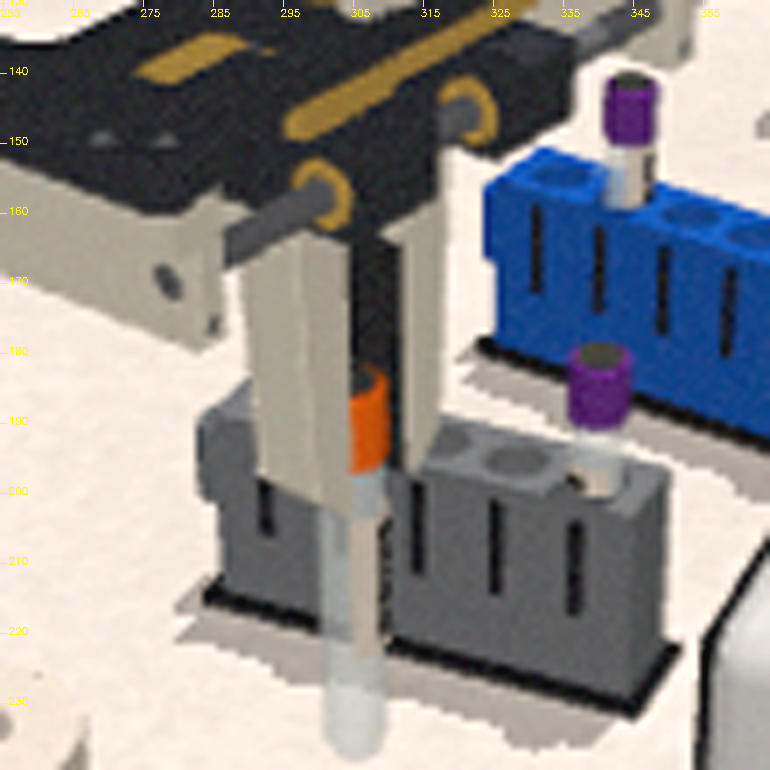

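View pics/p3.png

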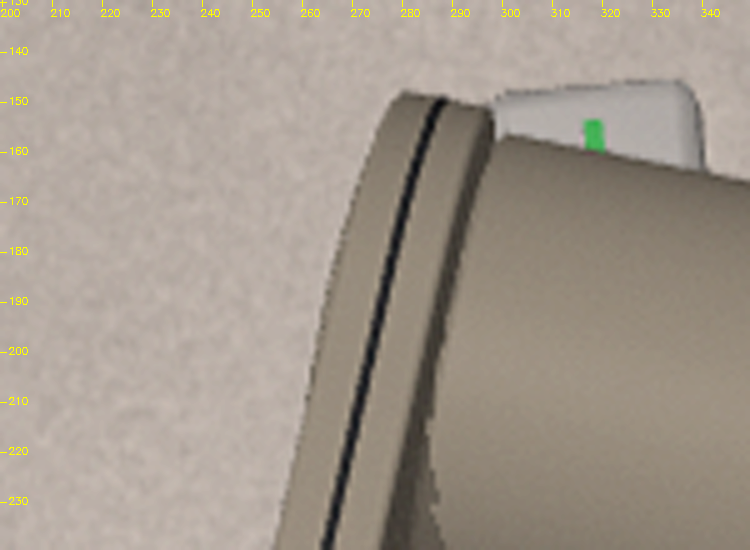

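Emit:
arm_command(
  series=[
    {"turn":[0,0,0],"translation":[-0.0007,-0.0005,0.001],"gripper":1},
    {"turn":[0,0,0],"translation":[0,0,0],"gripper":1},
    {"turn":[0,0,0],"translation":[0,0,0],"gripper":1},
    {"turn":[0,0,0],"translation":[0,0,0],"gripper":1},
    {"turn":[0,0,0],"translation":[0,0,0],"gripper":1},
  ],
)

```text
time: 28.88
tcp_pos: [0.5786, -0.0642, 0.167]
tcp_rot: [3.13, -0.269, 0.003]
wrist_force: [0.0, -0.5, -0.4]
grip_width: 0.0186
```

```bash
python3 - <<'E'
from h import *
plan((.5786,-.0643,.167),-9.8)
im=viewer.capture('scene'); cv2.imwrite('pics/final.png',im[:,:,::-1])
for i in range(3):
    o=get_obs(); print(o['time'],o['tcp_pos'].round(4),o['qvel'].round(4)); viewer.capture('scene')
E
```

```text
t 28.875 tcp [ 0.5786 -0.0642  0.167 ] w 0.0186 F [ 0.04 -0.51 -0.45] j6 1.544
[[ 9.853e-01 -1.709e-01  1.700e-03]
 [-1.709e-01 -9.853e-01 -4.000e-04]
 [ 1.700e-03  1.000e-04 -1.000e+00]]
az -9.84 turn [ 0.01 -0.1  -0.04] shift now-frame [0.     0.0001 0.    ] shift target-frame [0.     0.0001 0.    ]
28.925 [ 0.5786 -0.0642  0.167 ] [ 0.0006 -0.0008 -0.0008 -0.0008  0.0011 -0.0008]
28.975 [ 0.5786 -0.0642  0.167 ] [ 0.0002 -0.0003  0.0016  0.0015 -0.001  -0.0003]
29.025 [ 0.5786 -0.0642  0.167 ] [-0.0002  0.      0.0017  0.0019  0.002   0.0003]
```

View pics/final.png

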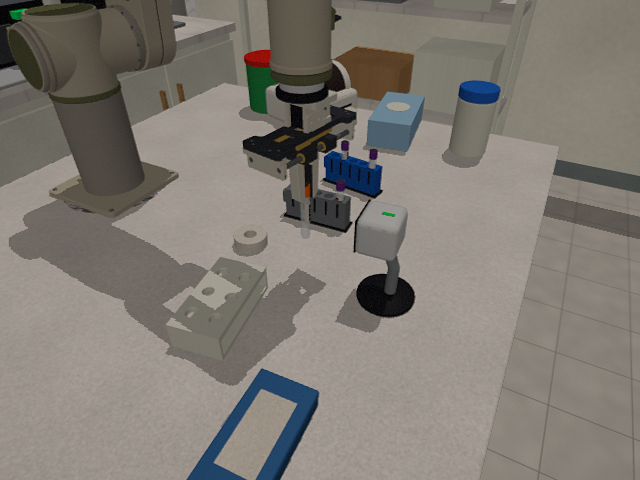

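The white rack is empty and the bystanders haven't moved. The orange tube hangs still and upright at about (305,210) in front of the reader, so I'll hand in.

```bash
python3 -c "
from station import hand_in; print(hand_in())"
```

```text
the job is handed in; nothing more can be done
None
```

I finished the job and handed it in at about 29 s of the 72 s allowed. No verdict is reported.

- **Purple tubes:** the short tube is in the blue carrier's -26 mm hole and the long tube in the grey carrier's -26 mm hole. I lowered each until it touched bottom before opening the gripper, with about 7–11 N of contact force. Later pictures show both upright with caps level with their neighbours.
- **Long tube height:** it touched bottom about 2 mm higher than I predicted. I put this down to the gripper not having fully closed when I lifted it from the rack.
- **Orange tube:** it was taken out last and is held upright and still, its middle at about (0.578, -0.064, 0.140) m. That is my estimate of the reading spot. Estimates of the reader's position along x spread over about 2.5 mm, so expect 2 mm or so of error there.
- **Label direction:** two readings put it at about 5° and 6° (each good to a few degrees), against the reader's 5.1°.
- **Bystanders:** the last picture shows the white rack empty, with the slide box, label roll and racked tubes looking unmoved. The top camera was blocked by the arm at the end, so the final position was checked only with the scene camera and the arm's own readings.

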